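# Pack the go-box by the door and hold its stop leg on the mark while closing the cam lever

### The arm

A 6-joint arm with a two-finger parallel gripper is mounted at the origin on the work surface. World frame = base frame: x ahead of the robot, y to its left, z up, the work surface at z = 0. Lengths are in m, angles in rad, forces in N, time in s.
With the tool pointing down it reaches from about 0.35 to 0.975 m from the base axis. Payload 4.9 kg.
Tool frame: the origin (TCP) lies at the very end of the fingers, on their centre line; the grasp point (between the pads) lies 19 mm behind it; z points along the fingers, x is the direction in which the jaws open and shut, and the axes are right-handed (so a half turn about z gives the same grasp; the last joint's range is limited). The gripper opens to 85 mm and grips with 20 to 120 N. Pads are 22 mm wide; open, the fingers measure 114 mm over their backs; the gripper's body (76 mm by 85 mm) begins 54 mm behind the grasp point. The pads swing forward as they close: fully open they stand 13 mm farther back than shut.
Start: joints at [-1.236, 0.053, 1.613, -0, 1.476, -0.119], TCP at [0.274, -0.562, 0.231] pointing down, gripper open.
Joint ranges: [-3.01, 3.01], [-1.01, 2.22], [0.06, 2.58], [-1.02, 4.17], [0.09, 2.62], [-3.14, 3.14]. Speed limits (rad/s): [2.57, 2.57, 3.14, 3.14, 3.14, 3.14].

### API

Orientations are given as a unit quaternion [w, x, y, z].
In Python, from plant import * gives the robot as it stands.
- The arm moves only by the shell command python3 -m inch 'ROWS'. ROWS is text: rows parted by semicolons, each of 7 numbers parted by spaces: the shift along the tool's x, y, z in m, then the turn, a rotation vector about the tool's x, y, z in rad, then the closure, from 0 (fully open) to 1 (shut). A call has 1 to 10 rows; each row shifts and turns the commanded pose from where the row before left it, along the tool's axes as they then stand; what a row does not reach is not made up. A row lasts 1/12 s, in which the tool goes at most 41.7 mm and 7.16 degrees, less where a joint would pass 70% of its speed; a pose out of reach is approached as far as the arm can. A call with a gripper value outside its range is refused whole. The fingers move at their own pace and stop on an object; the grip force is fixed at half the most. Time passes only in rows, so rows that do not move let the fingers close. It gives the time, the measured TCP pose, the force and the opening at its end, in the units of the state.
- state(): the state, without advancing time (a new reading comes with each control period).
- grab_frame(name): name is "side" or "top"; returns the picture (400x640x3 uint8, blue, green, red); there is no depth.
- camera_info(name): a dict with "vertical_fov" (degrees; the focal length in pixels is half the picture's height over the tangent of half this angle, whatever the lens; pixels are square), "cx", "cy" (the principal point, pixels), "origin" and "rotation" of the camera in the world. Camera axes: x right, y down, z forward; pixel columns grow to the right and rows downward; lengths in m; the calibration is good to about 2 mm. A picture is of the moment at which its call begins. camera_info takes no time and is no camera call.
- job_done(): hands the job in, once; it reports no verdict.
The state is a dict: "time": time; "joint_pos": joint angles; "joint_vel": joint speeds; "joint_efforts": joint torques, N m; "tool_pos": TCP position; "tool_rot": TCP orientation; "contact_force": force on the tool from outside, world axes, zero at the start; "ft_torque": the same for the moment, N m; "gripper_width": opening from 0.0 (shut) to 1.0 (fully open).
Only numpy, scipy, OpenCV 4.12 (cv2) and the standard library are available. Lean on these libraries where they do the work, as an engineer would, in place of code of your own. Each camera call takes 0.05 s, during which the arm holds its last target.

### The job

Pack the wooden box: stand the helmet light and the ticket holder upright on the box's floor, in either order, in the space between the tin already in it and the metal stop plate. Then push the spring-loaded leg in by its upright fin until its pointer lines up with the raised length mark, and only there, keeping the leg on the mark, slide the cam lever along the fin until it is fully closed. Finish still holding the leg on the mark with the lever closed, because it springs back if let go (someone else will do up the screw), and leave the other things on the table where they are.

Things in the scene. Friction and masses are not known exactly. Their poses are not given: they have to be found in the camera images.
- caddy: Pale wooden packing box on a base board 190 (x) x 340 (y) x 12 mm, fixed to the table. Origin: table level, mid-width; its y runs along the box towards the closed end (inner face at y = +130 mm). Open bay 66 mm wide (x -33 to +33), floor 12 mm and walls' tops 40 mm above the table, walls 8 mm thick. The leg's stop plate is the bay's other end, at y = -40 mm at the start.
- tin_center (a point): Centre of a loose flat metal tin 56 (x) x 40 (y) x 35 mm high, already packed against the closed end of the box. It stays in the box; its side towards the stop plate is 20 mm from its centre.
- light_center (a point): Centre of the black helmet light: upright round barrel, 50 mm diameter, 70 mm high, about 120 g, standing loose on the table beside the box; z axis up.
- case_center (a point): Centre of the grey hard plastic ticket holder: upright flat case 54 (its x) x 24 (its y) x 86 mm high, about 80 g, standing loose on the table beside the box; z axis up. It fits the bay with its 54 mm side across the bay (its x along the box's x).
- leg: Sliding leg: aluminium bar with stop plate (62 mm wide, top 40 mm above the table) and a crosswise upright fin. Origin: foot of the plate's face, 12 mm above the table; axes as the box's. Slides only along the box's y, 75 mm in all; a spring pushes it to -y with 4 N at the start, about 7 N at the mark, and it runs back if let go, lever closed or not. The plate may push packed items along.
- fin (a point): Where to hold the leg's fin: on its mid-plane, 30 mm to -x of the box's centre line, 58 mm above the table. Fin: 16 mm thick (y), 112 mm long (x), mid-plane 75 mm behind (-y) the stop plate's face, top 80 mm above the table, clear down to 32 mm. The pointer is on this mid-plane: on the mark, this point and the mark have the same y in the box's frame. Open lever's face: 34 mm to +x.
- mark: Length mark: raised dark steel line 3 mm wide, 16 mm high, on a small saddle on the base board beside the leg, 85 mm to -x of the box's centre line. Origin: on the line, on the board; axes as the box's. It lies 30 to 48 mm further to +y than the fin at the start. With both items packed the stop plate leaves at least 8 mm of play there.
- cam_face (a point): Middle of the face pushed to close the cam lever: black plastic saddle astride the fin, 18 mm thick (x), 60 mm wide (y), from 38 to 85 mm above the table. It rides on the leg and slides along the fin, towards the box's +x to close; this face looks to -x. It needs about 2 to 3 N and stays where left.
- cam_lever (a joint): Travel of the cam lever along the fin in m: 0 open, 0.030 fully closed against its stop (starts at 0 to 0.006).
- grip_center (a point): Lime silicone phone grip, 34 mm diameter, 15 mm high, lying on the table. Leave alone.
- shoehorn_center (a point): White plastic shoehorn, 195 mm long, 36 mm wide, 9 mm high, lying on the table. Leave alone.
- polish_tin_center (a point): Round dark shoe polish tin, 68 mm diameter, 26 mm high. Leave alone.
- mug_center (a point): White mug, 80 mm diameter, 90 mm high. Leave alone.
- glasses_center (a point): Grey spectacle case 60 x 155 x 38 mm. Leave alone.

How it is judged:
On the way, in this order (a step that is already met when the one before it is completed fails the run):
1. the light and the ticket holder stand upright on the box's floor, the leg not yet on the mark (x of light_center in the frame of caddy between -0.033 and 0.033 m and y of light_center in the frame of caddy between -0.04 and 0.13 m and z of light_center in the frame of caddy between 0.041 and 0.053 m and angle between each of light_center, case_center's own z axis and vertical below 0.15 rad and x of case_center in the frame of caddy between -0.033 and 0.033 m and y of case_center in the frame of caddy between -0.04 and 0.13 m and z of case_center in the frame of caddy between 0.049 and 0.061 m and y of fin in the frame of mark below -0.01 m), for 0.2 s.
2. the gripper holds the leg on the mark, the lever still open (y of fin in the frame of mark between -0.005 and 0.005 m and contact force between the fingers and leg above 2 N and value of joint cam_lever below 0.012 m), for 0.2 s.
3. the lever is closed, the leg held on the mark (y of fin in the frame of mark between -0.005 and 0.005 m and contact force between the fingers and leg above 2 N and value of joint cam_lever above 0.025 m), for 0.2 s.
At the end, for the whole second after the job is handed in: The light and the ticket holder stand upright (within 0.15 rad) on the floor of the bay, the tin is still in it, the fin is within 5 mm of the length mark, the cam lever is closed (over 25 of 30 mm) and the fingers press on the leg with more than 2 N (all of step 3 and x of light_center in the frame of caddy between -0.033 and 0.033 m and y of light_center in the frame of caddy between -0.04 and 0.13 m and z of light_center in the frame of caddy between 0.041 and 0.053 m and angle between each of light_center, case_center's own z axis and vertical below 0.15 rad and x of case_center in the frame of caddy between -0.033 and 0.033 m and y of case_center in the frame of caddy between -0.04 and 0.13 m and z of case_center in the frame of caddy between 0.049 and 0.061 m and x of tin_center in the frame of caddy between -0.033 and 0.033 m and y of tin_center in the frame of caddy between 0.06 and 0.13 m and z of tin_center in the frame of caddy between 0.022 and 0.037 m); the arm keeps its last pose, push and grip.
It fails at once if the lever is closed while the leg is more than 12 mm off the mark (value of joint cam_lever above 0.015 m and (y of fin in the frame of mark below -0.012 m or y of fin in the frame of mark above 0.012 m)).
It fails at once if another thing on the table (phone grip, shoehorn, polish tin, mug, spectacle case) is moved more than 30 mm (distance of any of grip_center, shoehorn_center, polish_tin_center, mug_center, glasses_center from where it was at the start of the episode above 0.03 m).
It also fails if it takes over 64 s, if anything falls off the work surface, if the arm or the gripper's body presses on something with over 40 N, if the wrist force passes 120 N, or if a joint passes its speed limit or range.

## Working session

There is one attempt and no reset: what is moved stays moved. The work goes in short steps, Python scripts to look and compute and a shell command to move; the robot and the scene stay as the last step left them, time stands still between calls to the robot, and variables do not carry over. Pictures are saved under pics/ and viewed, and the job is handed in when it is done.

```bash
ls; mkdir -p pics
python3 - <<'E'
from plant import *
import cv2
print(state())
for n in("side","top"):
    cv2.imwrite(f"pics/{n}0.png",grab_frame(n)); print(n,camera_info(n))
E
```

```text
pics
{'time': 0.0, 'joint_pos': array([-1.23600473e+00,  5.33885564e-02,  1.61427938e+00, -1.64613270e-05,
        1.47595827e+00, -1.18971349e-01]), 'joint_vel': array([ 0.0014461 , -0.00127283, -0.00057351,  0.00123273, -0.00050388,
        0.00136347]), 'joint_efforts': array([ 1.01188627e-03, -3.93680227e+01, -3.70177031e+01, -9.69755843e-05,
        7.00879682e-03, -1.17022518e-05]), 'tool_pos': array([ 0.27378104, -0.56117008,  0.23005208]), 'tool_rot': array([-6.30969046e-04,  8.48042071e-01, -5.29927931e-01, -7.97355005e-04]), 'contact_force': array([ 0.5358488 , -0.45062646,  0.26238138]), 'ft_torque': array([0.01259829, 0.00040954, 0.02086905]), 'gripper_width': 0.9969504662204997}
side {'vertical_fov': 57.4894874421533, 'cx': 322.1915259832959, 'cy': 197.87854936433914, 'origin': array([0.36306736, 0.64750681, 0.65015602]), 'rotation': array([ 0.06445253, -0.13666244,  0.88671337, -0.43693095])}
top {'vertical_fov': 55.847840862643054, 'cx': 316.11553324007286, 'cy': 201.65618262053226, 'origin': array([ 0.51480194, -0.04327526,  1.09209885]), 'rotation': array([ 0.03214013, -0.69904398,  0.71396151, -0.02373794])}
```

View pics/top0.png

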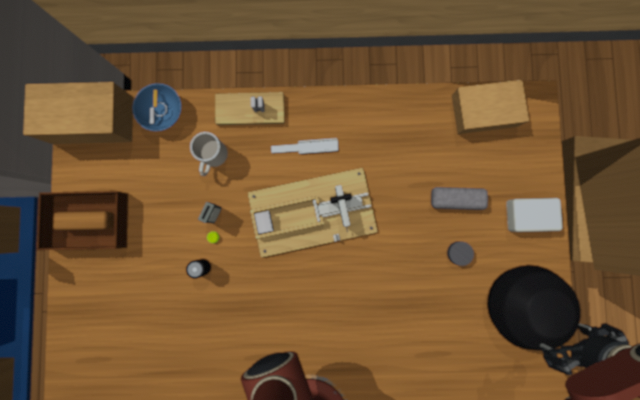

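View pics/side0.png

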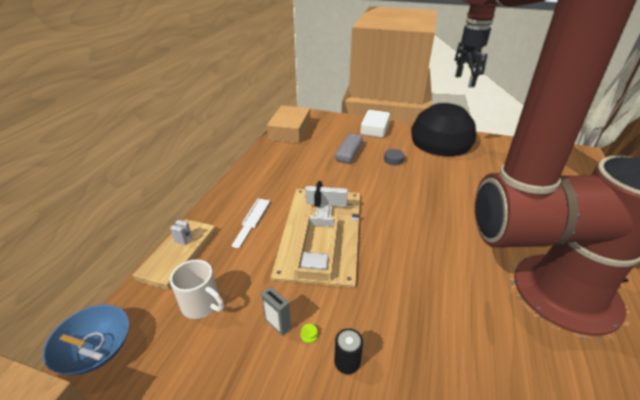

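Run:
```python
import cv2
t=cv2.imread("pics/top0.png"); s=cv2.imread("pics/side0.png")
cv2.imwrite("pics/tz1.png",cv2.resize(t[160:290,180:390],None,fx=3.8,fy=3.8,interpolation=cv2.INTER_CUBIC))
cv2.imwrite("pics/sz1.png",cv2.resize(s[170:390,220:400],None,fx=2.7,fy=2.7,interpolation=cv2.INTER_CUBIC))
```

```text
(no output)
```

View pics/tz1.png

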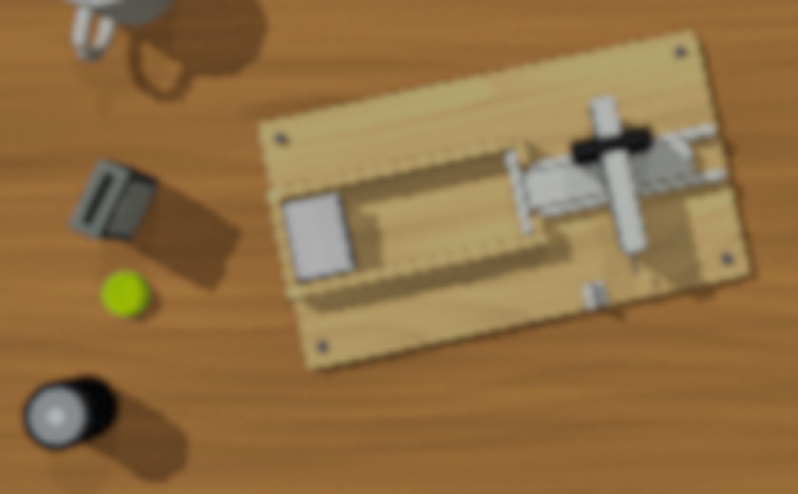

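View pics/sz1.png

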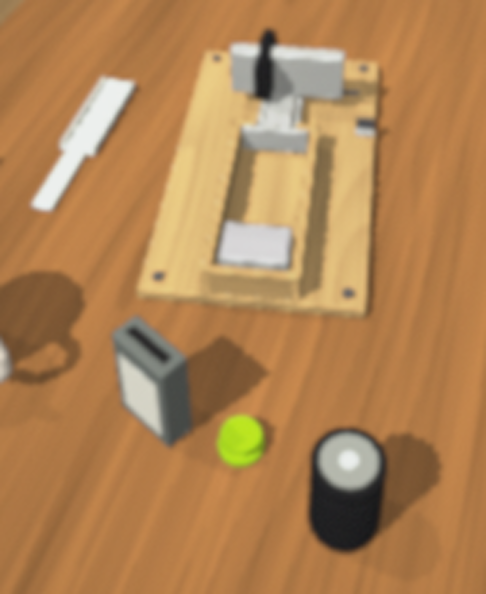

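```bash
cat > h.py <<'E'
import numpy as np,cv2
from plant import *
from scipy.spatial.transform import Rotation as R
def Rq(q): return R.from_quat(np.roll(q,-1)).as_matrix()
def ray(n,u,v):
    c=camera_info(n); f=200/np.tan(np.radians(c['vertical_fov']/2))
    return np.array(c['origin']),Rq(c['rotation'])@np.array([(u-c['cx'])/f,(v-c['cy'])/f,1])
def onz(n,u,v,z):
    o,d=ray(n,u,v); return o+d*(z-o[2])/d[2]
def proj(n,p):
    c=camera_info(n); f=200/np.tan(np.radians(c['vertical_fov']/2))
    q=Rq(c['rotation']).T@(np.array(p)-c['origin']); return f*q[:2]/q[2]+[c['cx'],c['cy']]
E
python3 - <<'E'
from h import *
T=lambda x,y:(x/3.8+180-.37,y/3.8+160-.37)
S=lambda x,y:(x/2.7+220-.31,y/2.7+170-.31)
P=[onz('top',*T(*a),.012) for a in[(258,123),(693,30),(752,272),(308,370)]]
for p in P:print(p.round(4))
print([np.linalg.norm(P[i]-P[(i+1)%4]).round(4) for i in range(4)])
Q=[onz('side',*S(*a),.012) for a in[(138,294),(207,52),(378,64),(366,314)]]
for p in Q:print(p.round(4))
print([np.linalg.norm(Q[i]-Q[(i+1)%4]).round(4) for i in range(4)])
print("light top",onz('top',*T(56,416),.07),onz('side',*S(349,460),.07))
print("case top",[onz('top',*T(*a),.086).round(4) for a in[(104,160),(127,168),(101,240),(71,206)]])
print("case top side",[onz('side',*S(*a),.086).round(4) for a in[(138,317),(187,355),(164,374),(114,333)]])
print("grip",onz('top',*T(125,294),.015),onz('side',*S(242,433),.015))
print("fin ends top",onz('top',*T(602,98),.08),onz('top',*T(634,250),.08),onz('side',*S(231,45),.08),onz('side',*S(344,52),.08))
print("mark",onz('top',*T(594,294),.028),onz('side',*S(366,121),.028))
print("tin",[onz('top',*T(*a),.047).round(4) for a in[(283,203),(340,192),(354,270),(298,282)]])
print('lever',[onz('top',*T(*a),.085).round(4) for a in[(574,163),(570,145),(648,128),(652,146)]])
E
```

```text
[0.6327 0.1659 0.012 ]
[ 0.6965 -0.1658  0.012 ]
[ 0.5123 -0.2044  0.012 ]
[0.4461 0.1296 0.012 ]
[np.float64(0.3378), np.float64(0.1882), np.float64(0.3405), np.float64(0.1901)]
[0.6286 0.1712 0.012 ]
[ 0.6935 -0.1629  0.012 ]
[ 0.5098 -0.1987  0.012 ]
[0.4445 0.1344 0.012 ]
[np.float64(0.3404), np.float64(0.1871), np.float64(0.3394), np.float64(0.1877)]
light top [0.42098764 0.29928722 0.07      ] [0.42064075 0.29841898 0.07      ]
case top [array([0.6007, 0.2608, 0.086 ]), array([0.5947, 0.2445, 0.086 ]), array([0.5443, 0.2628, 0.086 ]), array([0.5687, 0.284 , 0.086 ])]
case top side [array([0.5894, 0.2457, 0.086 ]), array([0.5442, 0.2654, 0.086 ]), array([0.5533, 0.2844, 0.086 ]), array([0.5997, 0.2636, 0.086 ])]
grip [0.50553892 0.26616897 0.015     ] [0.50461427 0.26800765 0.015     ]
fin ends top [ 0.63774919 -0.092143    0.08      ] [ 0.52959847 -0.11193323  0.08      ] [ 0.63978523 -0.09479577  0.08      ] [ 0.53030837 -0.1175802   0.08      ]
mark [ 0.49855056 -0.08508128  0.028     ] [ 0.49677259 -0.08287532  0.028     ]
tin [array([0.5697, 0.1412, 0.047 ]), array([0.5769, 0.0994, 0.047 ]), array([0.5198, 0.0898, 0.047 ]), array([0.5119, 0.1307, 0.047 ])]
lever [array([ 0.5915, -0.071 ,  0.085 ]), array([ 0.6043, -0.0685,  0.085 ]), array([ 0.6151, -0.1238,  0.085 ]), array([ 0.6023, -0.1262,  0.085 ])]
```

Run:
```python
import cv2,numpy as np
t=cv2.imread("pics/top0.png"); s=cv2.imread("pics/side0.png")
a=cv2.resize(t[196:230,192:232],None,fx=15,fy=15,interpolation=cv2.INTER_CUBIC)
b=cv2.resize(s[280:340,255:300],None,fx=8,fy=8,interpolation=cv2.INTER_CUBIC)
c=np.zeros((520,800,3),np.uint8)
a=cv2.resize(t[198:228,196:226],None,fx=14,fy=14,interpolation=cv2.INTER_CUBIC)
c[:420,:420]=a; c[:480,430:790]=b
cv2.imwrite("pics/cz.png",cv2.convertScaleAbs(c,alpha=1.5))
```

```text
(no output)
```

View pics/cz.png

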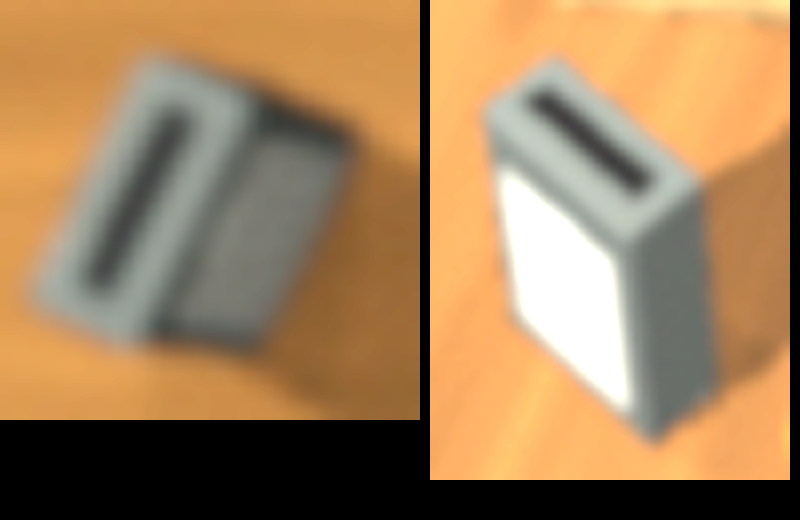

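```bash
cat >> h.py <<'E'
YAW=0.193
EX=np.array([np.cos(YAW),np.sin(YAW)]);EY=np.array([-np.sin(YAW),np.cos(YAW)])
C0=np.array([.5659,.0072])
def box(x,y): return C0+EX*x+EY*y
def inbox(p): d=np.array(p)[:2]-C0; return np.array([d@EX,d@EY])
def go(x,y,z,yaw=None):
    "yaw = world angle of tool x axis (mod pi). prints turn first, then shift in the tool axes after the turn"
    s=state(); M=Rq(s['tool_rot']); p=np.array(s['tool_pos'])
    cur=np.arctan2(M[1,0],M[0,0]); 
    if yaw is None: d=0; yaw=cur
    else:
        d=(yaw-cur+np.pi/2)%np.pi-np.pi/2
    a=cur+d
    N=np.array([[np.cos(a),np.sin(a),0],[np.sin(a),-np.cos(a),0],[0,0,-1]]).T
    N=np.column_stack([[np.cos(a),np.sin(a),0],[np.sin(a),-np.cos(a),0],[0,0,-1]])
    print('cur',p.round(4),'yaw',round(cur,4),'z',M[:,2].round(3),'j6',s['joint_pos'][5].round(2))
    print('turn about tool z',round(-d,4),'rows>=',abs(d)/.124,'full turnvec',R.from_matrix(M.T@N).as_rotvec().round(4),' shift after turn',(N.T@(np.array([x,y,z])-p)).round(4), 'shift without', (M.T@(np.array([x,y,z])-p)).round(4))
E
python3 - <<'E'
from h import *
A=[onz('top',x/14+196-.46,y/14+198-.46,.086)[:2] for x,y in[(145,50),(255,100),(140,345),(35,300)]]
B=[onz('side',(x-430)/8+255-.44,y/8+280-.44,.086)[:2] for x,y in[(555,58),(705,185),(625,242),(485,110)]]
for Q in(A,B):
    Q=np.array(Q);print(Q.round(4).tolist(),Q.mean(0).round(4))
    print([np.linalg.norm(Q[i]-Q[(i+1)%4]).round(4) for i in range(4)],[np.degrees(np.arctan2(*(Q[i]-Q[(i+1)%4])[::-1])).round(1) for i in range(4)])
print(inbox([.5844,-.1041]),inbox([.5446,.1153]),inbox([.4977,-.084]))
go(.4208,.299,.25,YAW)
E
```

```text
[[0.6025, 0.2637], [0.5924, 0.2426], [0.546, 0.2645], [0.555, 0.2847]] [0.574  0.2639]
[np.float64(0.0234), np.float64(0.0514), np.float64(0.0221), np.float64(0.0519)] [np.float64(64.6), np.float64(-25.3), np.float64(-114.1), np.float64(156.2)]
[[0.5908, 0.2454], [0.543, 0.2685], [0.5546, 0.2884], [0.6003, 0.2645]] [0.5722 0.2667]
[np.float64(0.0531), np.float64(0.023), np.float64(0.0516), np.float64(0.0213)] [np.float64(-25.8), np.float64(-120.3), np.float64(152.4), np.float64(63.4)]
[-0.00319128 -0.11278189] [-0.00017051  0.11017836] [-0.08442628 -0.07642568]
cur [ 0.2738 -0.5612  0.2301] yaw -1.1169 z [-0.001  0.002 -1.   ] j6 -0.12
turn about tool z -1.3099 rows>= 10.564069514618616 full turnvec [-0.0015  0.0014 -1.3099]  shift after turn [ 0.3092 -0.816  -0.0199] shift without [-0.7087 -0.5092 -0.0184]
```

```bash
python3 -m inch '0 -0.035 0 0 0 -0.119 0;0 -0.04 0 0 0 -0.119 0;0 -0.04 0 0 0 -0.119 0;0 -0.04 0 0 0 -0.119 0;0 -0.04 0 0 0 -0.119 0;0 -0.04 0 0 0 -0.119 0;0 -0.04 0 0 0 -0.119 0;0 -0.04 0 0 0 -0.119 0;0 -0.04 0 0 0 -0.119 0;0 -0.04 0 0 0 -0.119 0'
python3 - <<'E'
from h import *
go(.4208,.299,.15,YAW)
E
```

```text
time: 0.93
tool_pos: [0.4769, -0.2468, 0.2306]
tool_rot: [-0.0, 0.999, 0.04, -0.0]
contact_force: [-0.1, 0.1, -0.1]
gripper_width: 1.0
cur [ 0.4769 -0.2468  0.2306] yaw 0.0792 z [-0.     0.001 -1.   ] j6 -0.7
turn about tool z -0.1138 rows>= 0.9175081768009794 full turnvec [-0.0008  0.0004 -0.1138]  shift after turn [ 0.0496 -0.5464  0.0806] shift without [-0.0127 -0.5484  0.0811]
```

```bash
python3 -m inch '0 -0.0 0 0 0 -0.119 0;0.004 -0.04 0 0 0 0 0;0.004 -0.04 0 0 0 0 0;0.004 -0.04 0 0 0 0 0;0.004 -0.04 0 0 0 0 0;0.004 -0.04 0 0 0 0 0;0.004 -0.04 0 0 0 0 0;0.004 -0.04 0 0 0 0 0;0.004 -0.04 0 0 0 0 0;0.004 -0.04 0 0 0 0 0'
python3 - <<'E'
from h import *
go(.4208,.299,.15,YAW)
E
```

```text
time: 1.77
tool_pos: [0.4423, 0.1132, 0.231]
tool_rot: [0.0, 0.995, 0.096, 0.0]
contact_force: [0.9, -0.4, 0.2]
gripper_width: 0.998
cur [0.4423 0.1132 0.231 ] yaw 0.1918 z [ 0. -0. -1.] j6 -0.1
turn about tool z -0.0012 rows>= 0.009519279526902468 full turnvec [ 0.     -0.0001 -0.0012]  shift after turn [ 0.0145 -0.1865  0.081 ] shift without [ 0.0143 -0.1865  0.081 ]
```

```bash
python3 -m inch '0.003 -0.037 0 0 0 0 0;0.003 -0.037 0 0 0 0 0;0.003 -0.037 0 0 0 0 0;0.003 -0.037 0.03 0 0 0 0;0.0025 -0.0385 0.025 0 0 0 0;0 0 0.026 0 0 0 0;0 0 0 0 0 0 0;0 0 0 0 0 0 0'
python3 - <<'E'
from h import *
go(.4208,.299,.037,YAW)
cv2.imwrite('pics/side1.png',grab_frame('side'))
E
```

```text
time: 2.43
tool_pos: [0.4214, 0.2884, 0.1545]
tool_rot: [0.001, 0.995, 0.096, -0.002]
contact_force: [1.1, 0.1, 0.1]
gripper_width: 0.997
cur [0.4214 0.2884 0.1545] yaw 0.1927 z [-0.004 -0.002 -1.   ] j6 0.26
turn about tool z -0.0003 rows>= 0.002208866558753029 full turnvec [ 0.0016  0.0046 -0.0003]  shift after turn [ 0.0015 -0.0105  0.1175] shift without [ 0.002  -0.0107  0.1175]
```

View pics/side1.png

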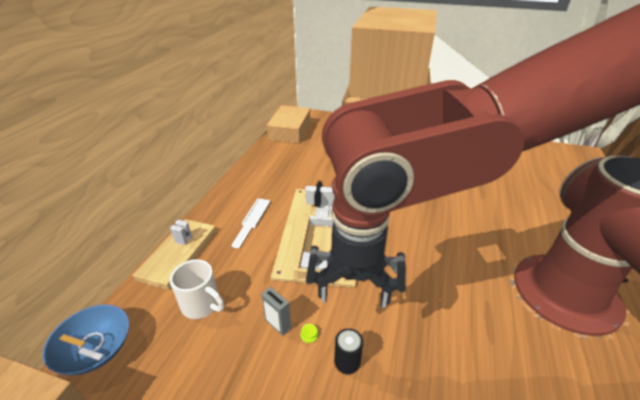

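Run:
```python
from h import *
print(state()['joint_vel'].round(3),state()['time'])
go(.4208,.299,.037,YAW)
```

```text
[-0.017 -0.028 -0.035  0.001 -0.005  0.002] 2.4833
cur [0.4228 0.2885 0.1566] yaw 0.1917 z [-0.001 -0.001 -1.   ] j6 0.26
turn about tool z -0.0013 rows>= 0.010777062469417975 full turnvec [ 0.0005  0.0008 -0.0013]  shift after turn [ 1.000e-04 -1.070e-02  1.196e-01] shift without [ 1.000e-04 -1.070e-02  1.196e-01]
```

```bash
python3 -m inch '0 -0.0107 0.02 0 0 0 0;0 0 0.02 0 0 0 0;0 0 0.03 0 0 0 0;0 0 0.025 0 0 0 0;0 0 0.0245 0 0 0 0;0 0 0 0 0 0 0;0 0 0 0 0 0 0'
python3 - <<'E'
from h import *
go(.4208,.299,.037,YAW)
cv2.imwrite('pics/side2.png',cv2.resize(grab_frame('side')[200:400,200:500],None,fx=2.6,fy=2.6))
E
```

```text
time: 3.07
tool_pos: [0.4215, 0.2988, 0.0378]
tool_rot: [0.0, 0.995, 0.095, -0.0]
contact_force: [0.3, 0.2, 0.2]
gripper_width: 0.998
cur [0.4215 0.2988 0.0378] yaw 0.1903 z [-0. -0. -1.] j6 0.28
turn about tool z -0.0027 rows>= 0.021879714130916328 full turnvec [ 0.0001  0.     -0.0027]  shift after turn [-0.0007 -0.0004  0.0008] shift without [-0.0007 -0.0004  0.0008]
```

View pics/side2.png

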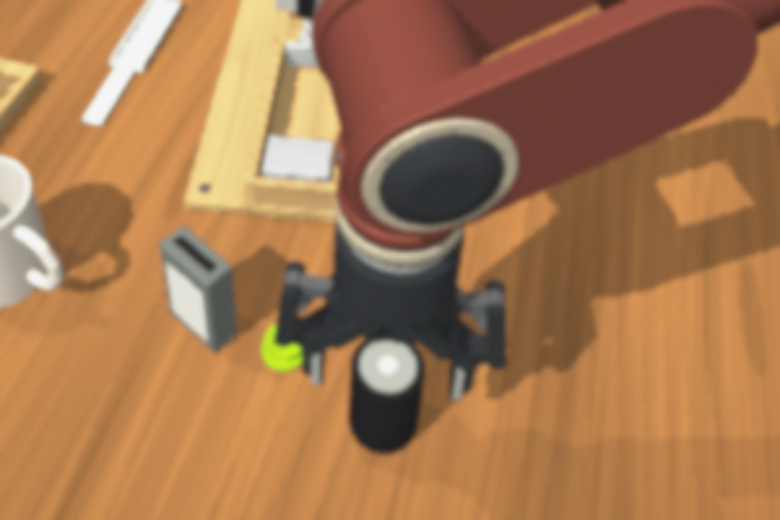

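```bash
python3 -m inch '0 0 0 0 0 0 0.6;0 0 0 0 0 0 0.6;0 0 0 0 0 0 0.6;0 0 0 0 0 0 0.6;0 0 0 0 0 0 0.6;0 0 0 0 0 0 0.6;0 0 0 0 0 0 0.6'; python3 -m inch '0 0 -0.02 0 0 0 0.6;0 0 -0.03 0 0 0 0.6;0 0 -0.03 0 0 0 0.6;0 0 -0.01 0 0 0 0.6;0 0 0 0 0 0 0.6'
python3 - <<'E'
from h import *
x,y=box(0,.058); go(x,y,.127,YAW)
cv2.imwrite('pics/side3.png',cv2.resize(grab_frame('side')[200:400,200:500],None,fx=2.6,fy=2.6))
E
```

```text
time: 3.7
tool_pos: [0.4225, 0.3003, 0.0394]
tool_rot: [-0.001, 0.995, 0.096, 0.002]
contact_force: [-0.4, -0.7, 6.5]
gripper_width: 0.568
time: 4.12
tool_pos: [0.423, 0.3007, 0.1308]
tool_rot: [-0.001, 0.995, 0.096, 0.004]
contact_force: [0.7, 0.5, -1.6]
gripper_width: 0.566
cur [0.423  0.3007 0.1308] yaw 0.1922 z [ 0.007  0.003 -1.   ] j6 0.28
turn about tool z -0.0008 rows>= 0.006791602687477601 full turnvec [-0.0021 -0.0073 -0.0008]  shift after turn [0.0839 0.2575 0.0038] shift without [0.0841 0.2574 0.0039]
```

View pics/side3.png

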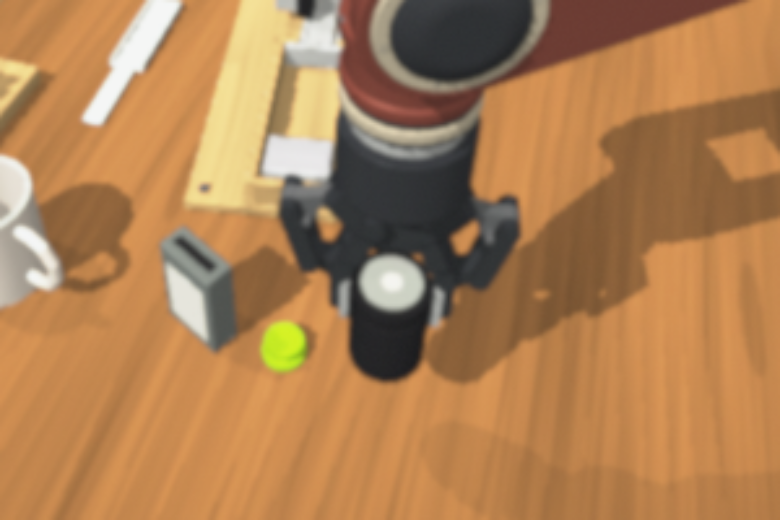

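```bash
python3 -m inch '0.012 0.036 0 0 0 0 0.6;0.012 0.037 0 0 0 0 0.6;0.012 0.037 0 0 0 0 0.6;0.012 0.037 0 0 0 0 0.6;0.012 0.037 0 0 0 0 0.6;0.012 0.037 0 0 0 0 0.6;0.012 0.036 0 0 0 0 0.6;0 0 0 0 0 0 0.6;0 0 0 0 0 0 0.6'
python3 - <<'E'
from h import *
x,y=box(0,.058); go(x,y,.053,YAW)
cv2.imwrite('pics/side4.png',cv2.resize(grab_frame('side')[120:320,200:500],None,fx=2.6,fy=2.6))
cv2.imwrite('pics/top4.png',cv2.resize(grab_frame('top')[150:270,200:400],None,fx=3.8,fy=3.8))
E
```

```text
time: 4.92
tool_pos: [0.5513, 0.0616, 0.124]
tool_rot: [-0.0, 0.996, 0.094, -0.002]
contact_force: [-0.8, 0.5, -1.5]
gripper_width: 0.567
cur [0.5513 0.0616 0.124 ] yaw 0.1885 z [-0.005  0.    -1.   ] j6 -0.21
turn about tool z -0.0045 rows>= 0.036682051223403005 full turnvec [-0.0012  0.0046 -0.0046]  shift after turn [ 0.0039 -0.0018  0.071 ] shift without [ 0.0042 -0.0017  0.071 ]
```

View pics/side4.png

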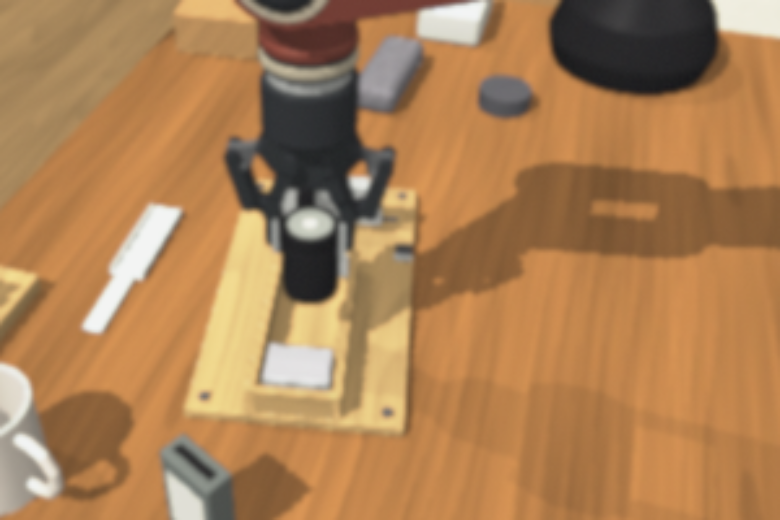

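View pics/top4.png

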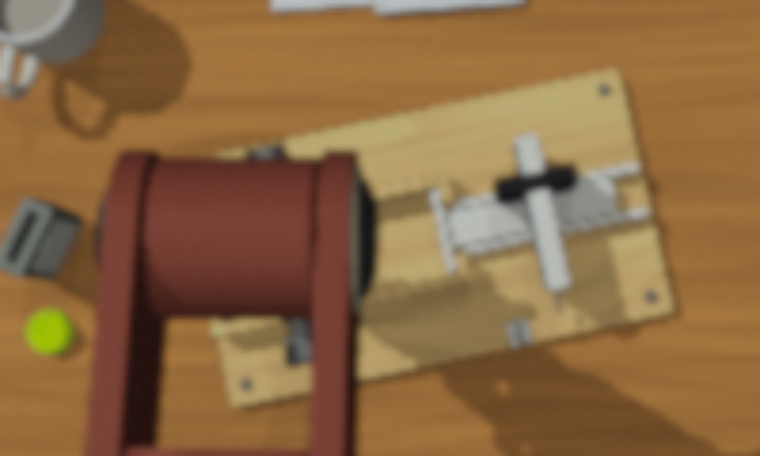

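```bash
python3 -m inch '0 0 0 0 0 0 0.6'
python3 - <<'E'
from h import *
x,y=box(0,.058); go(x,y,.053,YAW)
# light top ellipse centre in side4 px (309,223)
p=onz('side',309/2.6+200-.3,223/2.6+120-.3,.124+.033); print(p,inbox(p))
E
```

```text
time: 5.1
tool_pos: [0.5509, 0.0643, 0.1254]
tool_rot: [-0.0, 0.995, 0.097, -0.001]
contact_force: [-0.5, 0.3, -1.2]
gripper_width: 0.566
cur [0.5509 0.0643 0.1254] yaw 0.1934 z [-0.003  0.    -1.   ] j6 -0.21
turn about tool z 0.0004 rows>= 0.003271910303569114 full turnvec [-0.0008  0.0026  0.0004]  shift after turn [0.0038 0.0009 0.0724] shift without [0.0039 0.001  0.0723]
[0.55153202 0.06322732 0.157     ] [-0.00335495  0.05774291]
```

```bash
python3 -m inch '0.004 0 0.01 0 0 0 0.6;0 0 0.02 0 0 0 0.6;0 0 0.02 0 0 0 0.6;0 0 0.013 0 0 0 0.6;0 0 0 0 0 0 0.6;0 0 0.004 0 0 0 0.6;0 0 0 0 0 0 0.6;0 0 0 0 0 0 0.6'
python3 - <<'E'
from h import *
x,y=box(0,.058); go(x,y,.051,YAW)
E
```

```text
time: 5.77
tool_pos: [0.557, 0.0642, 0.061]
tool_rot: [0.0, 0.995, 0.096, 0.001]
contact_force: [0.5, 0.1, -1.0]
gripper_width: 0.563
cur [0.557  0.0642 0.061 ] yaw 0.1923 z [ 0.002 -0.    -1.   ] j6 -0.21
turn about tool z -0.0007 rows>= 0.005481575173629883 full turnvec [ 0.0004 -0.0017 -0.0007]  shift after turn [-0.0022 -0.0004  0.01  ] shift without [-0.0022 -0.0004  0.01  ]
```

```bash
python3 -m inch '-0.002 0 0.004 0 0 0 0.6;0 0 0.003 0 0 0 0.6;0 0 0.002 0 0 0 0.6;0 0 0 0 0 0 0.6;0 0 0 0 0 0 0.6'
python3 - <<'E'
from h import *
x,y=box(0,.058); go(x,y,.051,YAW)
E
```

```text
time: 6.18
tool_pos: [0.5546, 0.0635, 0.0514]
tool_rot: [0.0, 0.995, 0.096, 0.0]
contact_force: [-0.4, -0.5, 2.6]
gripper_width: 0.565
cur [0.5546 0.0635 0.0514] yaw 0.1919 z [ 0.001 -0.    -1.   ] j6 -0.21
turn about tool z -0.0011 rows>= 0.00900048305337602 full turnvec [ 0.0002 -0.0005 -0.0011]  shift after turn [ 0.0003 -0.0006  0.0004] shift without [ 0.0003 -0.0006  0.0004]
```

```bash
python3 -m inch '0 0 0 0 0 0 0;0 0 0 0 0 0 0;0 0 0 0 0 0 0;0 0 0 0 0 0 0;0 0 -0.02 0 0 0 0;0 0 -0.03 0 0 0 0;0 0 -0.04 0 0 0 0;0 0 -0.02 0 0 0 0'
python3 - <<'E'
from h import *
go(.573,.2653,.162,-.445)
cv2.imwrite('pics/side5.png',cv2.resize(grab_frame('side')[120:320,200:500],None,fx=2.6,fy=2.6))
E
```

```text
time: 6.85
tool_pos: [0.556, 0.0636, 0.1655]
tool_rot: [0.0, 0.995, 0.096, 0.003]
contact_force: [0.4, -0.6, 1.2]
gripper_width: 1.002
cur [0.556  0.0636 0.1655] yaw 0.192 z [ 0.005 -0.    -1.   ] j6 -0.21
turn about tool z 0.637 rows>= 5.137315660597196 full turnvec [-6.00e-04 -5.50e-03  6.37e-01]  shift after turn [-0.0715 -0.1894  0.0035] shift without [ 0.0552 -0.1947  0.0036]
```

View pics/side5.png

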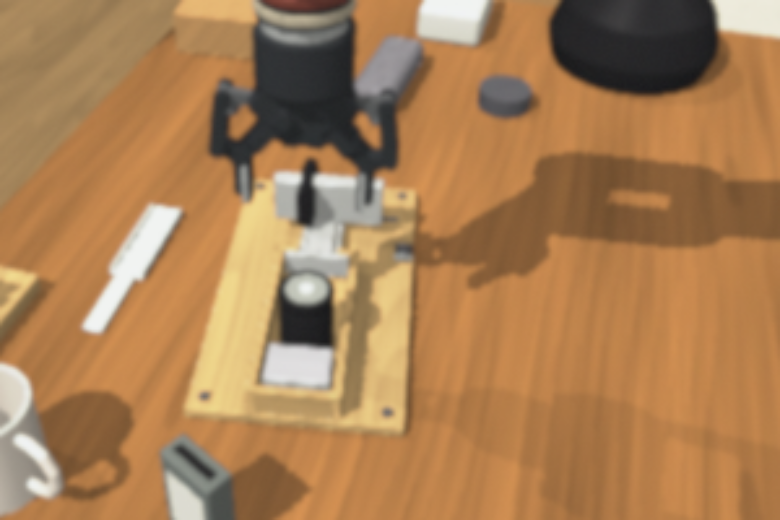

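```bash
python3 -m inch '0 0 0 0 0 0.106 0;0 0 0 0 0 0.106 0;0 0 0 0 0 0.106 0;0 0 0 0 0 0.106 0;0 0 0 0 0 0.106 0;0 0 0 0 0 0.107 0;-0.014 -0.038 0 0 0 0 0;-0.014 -0.038 0 0 0 0 0;-0.014 -0.038 0 0 0 0 0;-0.014 -0.038 0 0 0 0 0'; python3 -m inch '-0.0155 -0.0375 0 0 0 0 0;0 0 0 0 0 0 0;0 0 0 0 0 0 0;0 0 0 0 0 0 0'
python3 - <<'E'
from h import *
go(.573,.2653,.045,-.445)
E
```

```text
time: 7.73
tool_pos: [0.5691, 0.2264, 0.1607]
tool_rot: [-0.0, 0.975, -0.221, -0.0]
contact_force: [1.6, 0.3, 0.1]
gripper_width: 1.002
time: 8.07
tool_pos: [0.571, 0.2653, 0.1603]
tool_rot: [0.0, 0.975, -0.22, -0.0]
contact_force: [0.2, -0.3, -0.2]
gripper_width: 1.001
cur [0.571  0.2653 0.1603] yaw -0.4444 z [-0.001 -0.001 -1.   ] j6 0.76
turn about tool z 0.0006 rows>= 0.004754982273267388 full turnvec [0.001  0.0003 0.0006]  shift after turn [ 0.0018 -0.0009  0.1153] shift without [ 0.0018 -0.001   0.1153]
```

```bash
python3 -m inch '0.0018 -0.001 0.02 0 0 0 0;0 0 0.03 0 0 0 0;0 0 0.03 0 0 0 0;0 0 0.02 0 0 0 0;0 0 0.01 0 0 0 0;0 0 0 0 0 0 0;0 0 0 0 0 0 0'
python3 - <<'E'
from h import *
go(.573,.2653,.050,-.445)
cv2.imwrite('pics/side6.png',cv2.resize(grab_frame('side')[200:400,200:500],None,fx=2.6,fy=2.6))
E
```

```text
time: 8.65
tool_pos: [0.5737, 0.2647, 0.0512]
tool_rot: [0.0, 0.975, -0.221, -0.0]
contact_force: [0.2, 0.7, 0.2]
gripper_width: 0.999
cur [0.5737 0.2647 0.0512] yaw -0.4464 z [-0. -0. -1.] j6 0.76
turn about tool z -0.0014 rows>= 0.011054307510774498 full turnvec [ 0.0001 -0.     -0.0014]  shift after turn [-0.0009 -0.0003  0.0012] shift without [-0.0009 -0.0003  0.0012]
```

View pics/side6.png

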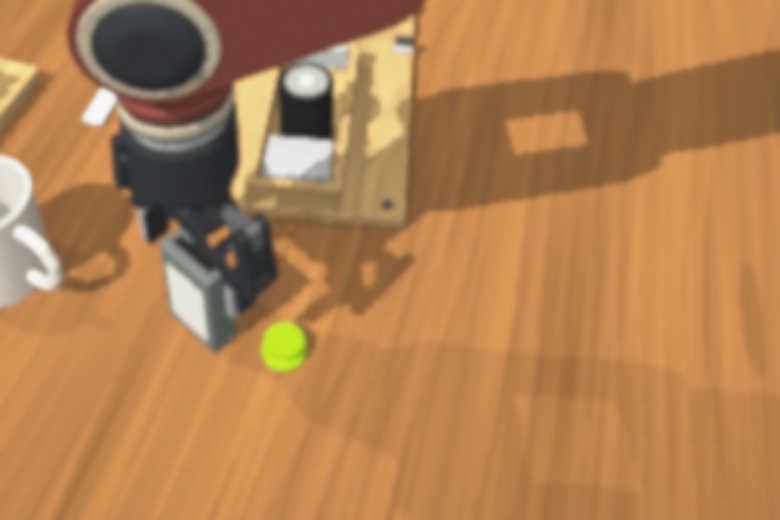

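```bash
python3 -m inch '0 0 0 0 0 0 0.55;0 0 0 0 0 0 0.55;0 0 0 0 0 0 0.55;0 0 0 0 0 0 0.55;0 0 0 0 0 0 0.55;0 0 0 0 0 0 0.55;0 0 0 0 0 0 0.55'; python3 -m inch '0 0 -0.02 0 0 0 0.55;0 0 -0.03 0 0 0 0.55;0 0 -0.04 0 0 0 0.55;0 0 -0.015 0 0 0 0.55;0 0 0 0 0 0 0.55'
python3 - <<'E'
from h import *
x,y=box(0,.013); go(x,y,.155,YAW)
cv2.imwrite('pics/side7.png',cv2.resize(grab_frame('side')[150:350,200:500],None,fx=2.6,fy=2.6))
E
```

```text
time: 9.28
tool_pos: [0.5747, 0.266, 0.053]
tool_rot: [-0.001, 0.975, -0.221, 0.001]
contact_force: [-0.5, -0.0, 6.9]
gripper_width: 0.622
time: 9.7
tool_pos: [0.5765, 0.2667, 0.1624]
tool_rot: [-0.003, 0.975, -0.221, 0.005]
contact_force: [1.7, 0.5, -0.5]
gripper_width: 0.623
cur [0.5765 0.2667 0.1624] yaw -0.4448 z [ 0.01   0.003 -1.   ] j6 0.76
turn about tool z -0.6378 rows>= 5.143699593719079 full turnvec [-0.0046 -0.0097 -0.6378]  shift after turn [-0.0602  0.2397  0.0074] shift without [0.0943 0.2285 0.0064]
```

View pics/side7.png

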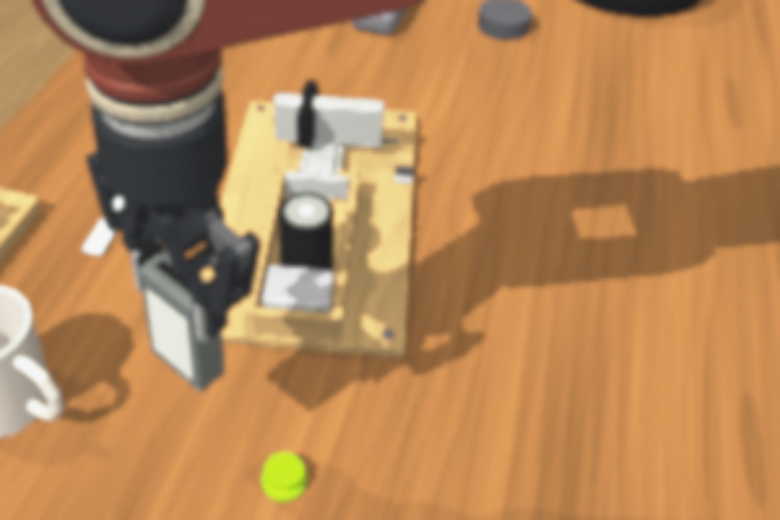

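```bash
python3 -m inch '0 0 0 0 0 -0.106 0.55;0 0 0 0 0 -0.106 0.55;0 0 0 0 0 -0.106 0.55;0 0 0 0 0 -0.106 0.55;0 0 0 0 0 -0.106 0.55;0 0 0 0 0 -0.107 0.55;-0.01 0.036 0 0 0 0 0.55;-0.01 0.036 0 0 0 0 0.55;-0.01 0.036 0 0 0 0 0.55'; python3 -m inch '-0.01 0.036 0 0 0 0 0.55;-0.01 0.036 0 0 0 0 0.55;-0.01 0.036 0 0 0 0 0.55;0 0.02 0 0 0 0 0.55;0 0 0 0 0 0 0.55;0 0 0 0 0 0 0.55;0 0 0 0 0 0 0.55'
python3 - <<'E'
from h import *
x,y=box(0,.013); go(x,y,.065,YAW)
p=onz('side',306/2.6+200-.3,290/2.6+120-.3,.082); print(p,inbox(p))
cv2.imwrite('pics/side8.png',cv2.resize(grab_frame('side')[120:320,200:500],None,fx=2.6,fy=2.6))
cv2.imwrite('pics/top8.png',cv2.resize(grab_frame('top')[150:270,200:400],None,fx=3.8,fy=3.8))
E
```

```text
time: 10.5
tool_pos: [0.5625, 0.1529, 0.1527]
tool_rot: [0.0, 0.995, 0.097, -0.002]
contact_force: [-0.3, -0.1, -1.7]
gripper_width: 0.625
time: 11.08
tool_pos: [0.5585, 0.023, 0.1541]
tool_rot: [-0.001, 0.995, 0.096, -0.001]
contact_force: [0.5, 0.3, -0.1]
gripper_width: 0.62
cur [0.5585 0.023  0.1541] yaw 0.192 z [-0.003  0.001 -1.   ] j6 -0.28
turn about tool z -0.001 rows>= 0.007777443836717409 full turnvec [-0.0014  0.0028 -0.001 ]  shift after turn [0.0042 0.004  0.0891] shift without [0.0045 0.0041 0.0891]
[0.55393827 0.06458839 0.082     ] [-0.00073232  0.05861718]
```

View pics/side8.png

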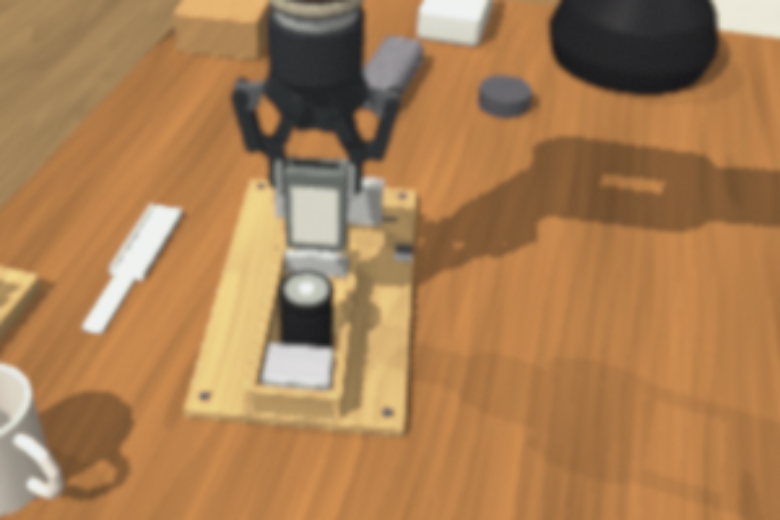

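View pics/top8.png

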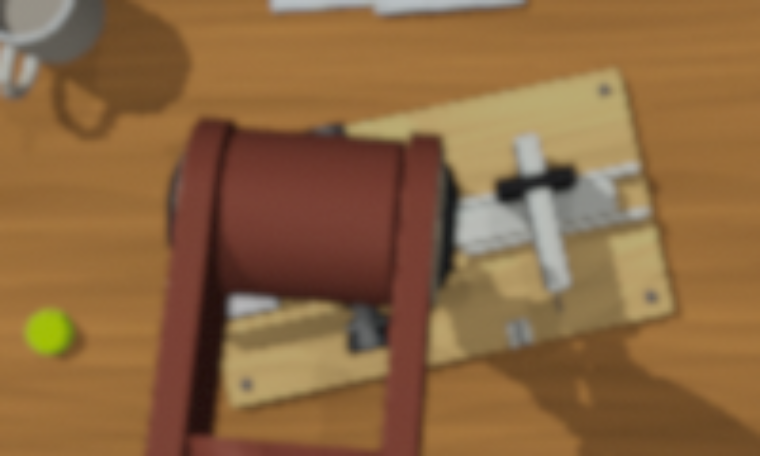

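Run:
```python
from h import *
for a in[(287,247),(346,251)]:
    p=onz('side',a[0]/2.6+200-.3,a[1]/2.6+120-.3,.101); print(p.round(4),inbox(p).round(4))
x,y=box(0,.013); go(x,y,.065,YAW)
```

```text
[0.5812 0.0356 0.101 ] [0.0204 0.0249]
[0.5293 0.0248 0.101 ] [-0.0325  0.0243]
cur [0.5589 0.0236 0.1549] yaw 0.1935 z [-0.002  0.    -1.   ] j6 -0.28
turn about tool z 0.0005 rows>= 0.0038245874897718263 full turnvec [-0.0008  0.0016  0.0005]  shift after turn [0.0037 0.0044 0.0899] shift without [0.0038 0.0045 0.0899]
```

```bash
python3 -m inch '0.005 0 0.01 0 0 0 0.55;0 0 0.02 0 0 0 0.55;0 0 0.025 0 0 0 0.55;0 0 0.015 0 0 0 0.55;0 0 0.009 0 0 0 0.55;0 0 0 0 0 0 0.55;0 0 0 0 0 0 0.55;0 0 0 0 0 0 0.55'
python3 - <<'E'
from h import *
x,y=box(0,.0174); go(x,y,.065,YAW)
cv2.imwrite('pics/side9.png',cv2.resize(grab_frame('side')[120:320,200:500],None,fx=2.6,fy=2.6))
E
```

```text
time: 11.85
tool_pos: [0.5655, 0.0236, 0.0781]
tool_rot: [0.0, 0.995, 0.096, 0.001]
contact_force: [0.4, -0.3, -0.2]
gripper_width: 0.619
cur [0.5655 0.0236 0.0781] yaw 0.1925 z [ 0.002 -0.    -1.   ] j6 -0.28
turn about tool z -0.0005 rows>= 0.0043944942514451855 full turnvec [ 0.0006 -0.0021 -0.0005]  shift after turn [-0.0027 -0.0012  0.0131] shift without [-0.0027 -0.0012  0.0131]
```

View pics/side9.png

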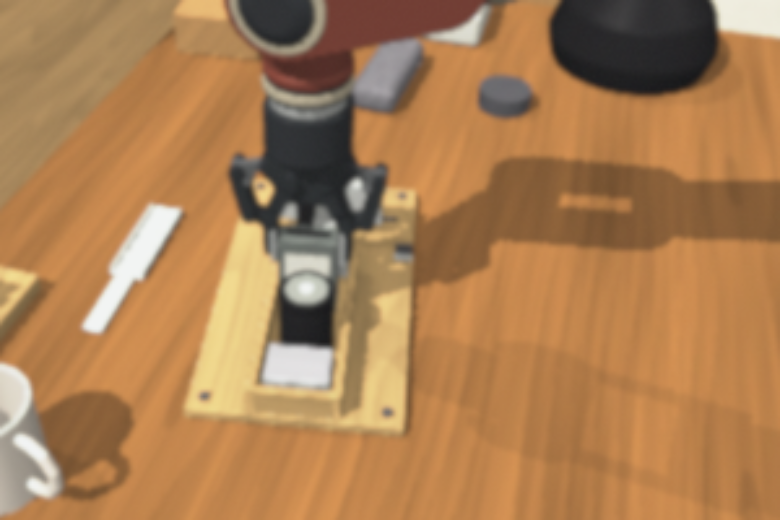

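```bash
python3 -m inch '-0.002 0 0.005 0 0 0 0.55;0 0 0.004 0 0 0 0.55;0 0 0.003 0 0 0 0.55;0 0 0.002 0 0 0 0.55;0 0 0 0 0 0 0.55;0 0 0 0 0 0 0.55'
python3 - <<'E'
from h import *
x,y=box(0,.0174); go(x,y,.065,YAW)
E
```

```text
time: 12.4
tool_pos: [0.5629, 0.0228, 0.065]
tool_rot: [0.0, 0.995, 0.096, 0.0]
contact_force: [-4.4, 0.8, 10.9]
gripper_width: 0.625
cur [0.5629 0.0228 0.065 ] yaw 0.192 z [ 0. -0. -1.] j6 -0.28
turn about tool z -0.001 rows>= 0.008031614869187565 full turnvec [ 0.0003 -0.0001 -0.001 ]  shift after turn [-0.0001 -0.0015 -0.    ] shift without [-0.0001 -0.0015 -0.    ]
```

Floor contact at the expected height. Release, retreat and look.

```bash
python3 -m inch '0 0 0 0 0 0 0.2;0 0 0 0 0 0 0;0 0 0 0 0 0 0;0 0 0 0 0 0 0;0 0 -0.02 0 0 0 0;0 0 -0.03 0 0 0 0;0 0 -0.04 0 0 0 0;0 0.035 -0.02 0 0 0 0;0 0.04 0 0 0 0 0;0 0.04 0 0 0 0 0'
python3 - <<'E'
from h import *
x,y=box(-.03,-.1135); go(x,y,.16,YAW-np.pi/2)
cv2.imwrite('pics/side10.png',cv2.resize(grab_frame('side')[120:320,200:500],None,fx=2.6,fy=2.6))
cv2.imwrite('pics/top10.png',cv2.resize(grab_frame('top')[150:270,200:400],None,fx=3.8,fy=3.8))
E
```

```text
time: 13.23
tool_pos: [0.586, -0.0909, 0.1759]
tool_rot: [0.001, 0.995, 0.097, 0.002]
contact_force: [1.3, -0.7, -0.0]
gripper_width: 0.998
cur [ 0.586  -0.0909  0.1759] yaw 0.1942 z [ 0.005 -0.001 -1.   ] j6 -0.47
turn about tool z -1.5696 rows>= 12.658015077099448 full turnvec [ 0.0056 -0.0019 -1.5696]  shift after turn [-0.0134 -0.0309  0.0159] shift without [-0.031   0.0133  0.0158]
```

View pics/side10.png

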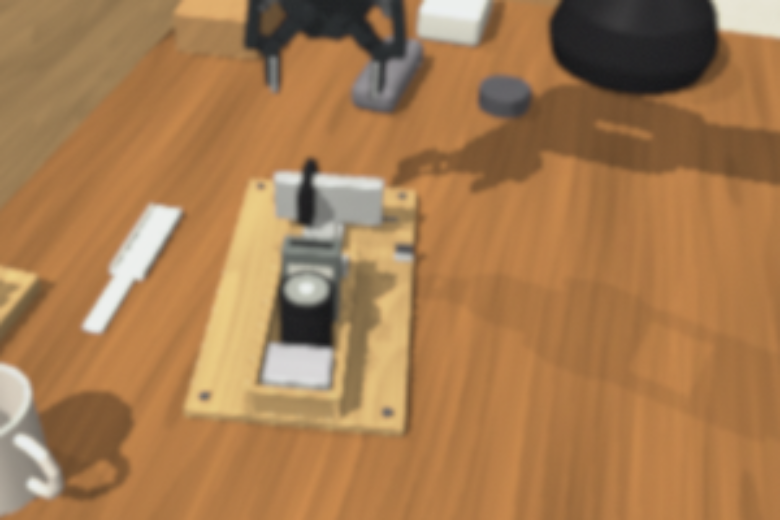

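View pics/top10.png

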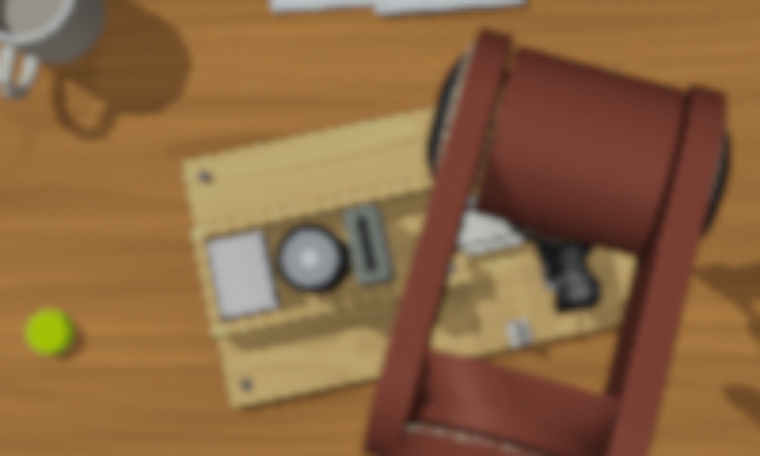

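```bash
python3 -m inch '0 0 0 0 0 0.112 0;0 0 0 0 0 0.112 0;0 0 0 0 0 0.112 0;0 0 0 0 0 0.112 0;0 0 0 0 0 0.112 0.3;0 0 0 0 0 0.112 0.5;0 0 0 0 0 0.112 0.5;0 0 0 0 0 0.112 0.5;0 0 0 0 0 0.112 0.5;0 0 0 0 0 0.112 0.5'; python3 -m inch '0 0 0 0 0 0.112 0.5;0 0 0 0 0 0.112 0.5;0 0 0 0 0 0.112 0.5;0 0 0 0 0 0.115 0.5;0 0 0 0 0 0 0.5;0 0 0 0 0 0 0.5';python3 - <<'E'
from h import *
x,y=box(-.03,-.114); go(x,y,.042,YAW-np.pi/2)
cv2.imwrite('pics/top11.png',cv2.resize(grab_frame('top')[150:270,200:400],None,fx=3.8,fy=3.8))
E
```

```text
time: 14.17
tool_pos: [0.584, -0.089, 0.1722]
tool_rot: [-0.0, 0.893, -0.45, -0.001]
contact_force: [-0.4, -0.1, 0.5]
gripper_width: 0.5
time: 14.67
tool_pos: [0.5841, -0.0893, 0.1724]
tool_rot: [0.0, 0.773, -0.635, -0.001]
contact_force: [-0.6, 0.2, 0.1]
gripper_width: 0.5
cur [ 0.5841 -0.0893  0.1724] yaw -1.3758 z [-0.001  0.    -1.   ] j6 1.1
turn about tool z 0.002 rows>= 0.016287998845936204 full turnvec [0.0008 0.0007 0.002 ]  shift after turn [0.0158 0.0293 0.1304] shift without [0.0158 0.0292 0.1304]
```

View pics/top11.png

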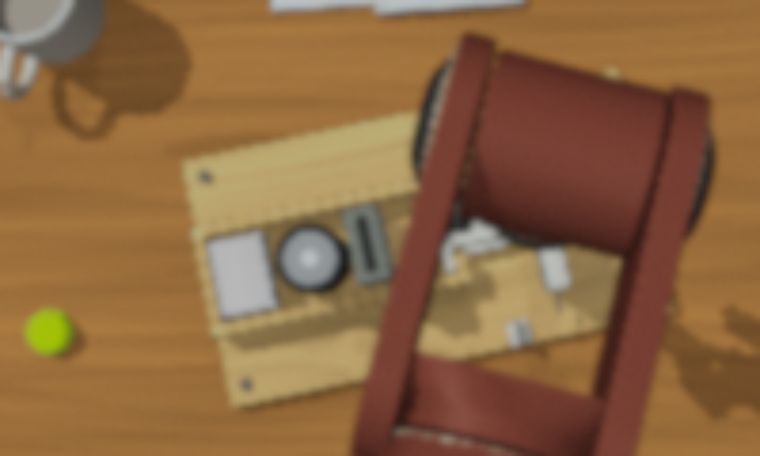

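```bash
python3 -m inch '0.016 0.029 0 0 0 0 0.5;0 0 0.02 0 0 0 0.5;0 0 0.025 0 0 0 0.5;0 0 0 0 0 0 0.5;0 0 0 0 0 0 0.5';python3 - <<'E'
from h import *
x,y=box(-.03,-.114); go(x,y,.042,YAW-np.pi/2)
cv2.imwrite('pics/side12.png',cv2.resize(grab_frame('side')[120:270,240:440],None,fx=3.8,fy=3.8))
cv2.imwrite('pics/top12.png',cv2.resize(grab_frame('top')[150:270,200:400],None,fx=3.8,fy=3.8))
E
```

```text
time: 15.13
tool_pos: [0.5576, -0.1106, 0.1263]
tool_rot: [0.001, 0.772, -0.636, -0.002]
contact_force: [-0.5, -0.1, 1.8]
gripper_width: 0.498
cur [ 0.5576 -0.1106  0.1263] yaw -1.3777 z [-0.004  0.001 -1.   ] j6 1.05
turn about tool z 0.0001 rows>= 0.00041197422626720344 full turnvec [0.0035 0.0021 0.0001]  shift after turn [ 0.     -0.0007  0.0843] shift without [ 0.0002 -0.001   0.0843]
```

View pics/top12.png

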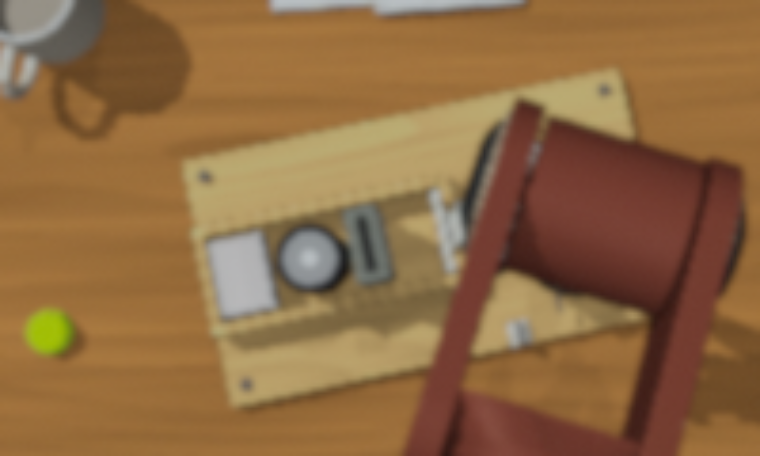

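View pics/side12.png

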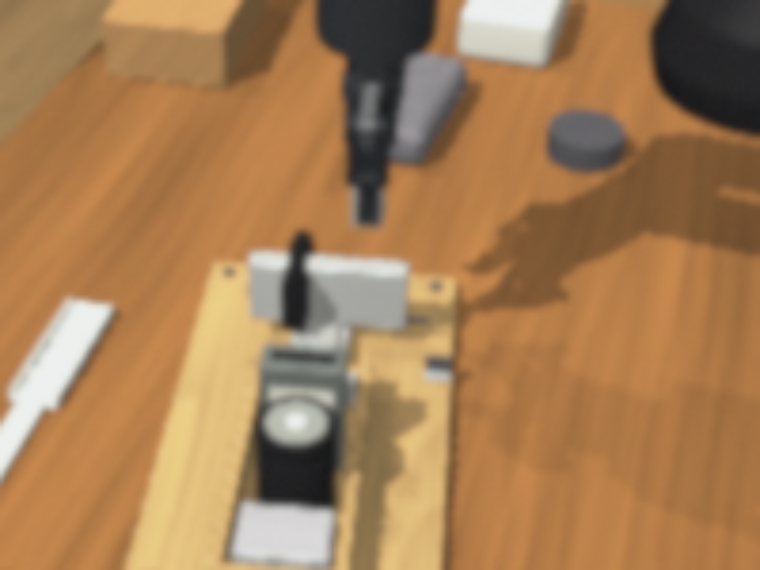

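```bash
python3 -m inch '0 0 0.02 0 0 0 0.5;0 0 0.015 0 0 0 0.5;0 0 0.01 0 0 0 0.5;0 0 0 0 0 0 0.5';python3 -m inch '0 0 0.015 0 0 0 0.5;0 0 0.015 0 0 0 0.5;0 0 0.009 0 0 0 0.5;0 0 0 0 0 0 0.5;0 0 0 0 0 0 0.5';python3 - <<'E'
from h import *
x,y=box(-.03,-.114); go(x,y,.042,YAW-np.pi/2)
cv2.imwrite('pics/side13.png',cv2.resize(grab_frame('side')[120:270,240:440],None,fx=3.8,fy=3.8))
E
```

```text
time: 15.57
tool_pos: [0.5582, -0.1107, 0.0817]
tool_rot: [0.0, 0.772, -0.636, -0.001]
contact_force: [-0.6, -0.1, 0.0]
gripper_width: 0.498
time: 15.98
tool_pos: [0.5592, -0.1111, 0.0444]
tool_rot: [-0.0, 0.772, -0.636, 0.0]
contact_force: [0.2, -0.3, 0.6]
gripper_width: 0.498
cur [ 0.5592 -0.1111  0.0444] yaw -1.3788 z [ 0. -0. -1.] j6 1.05
turn about tool z -0.001 rows>= 0.008054061286154638 full turnvec [-0.0001 -0.     -0.001 ]  shift after turn [-0.0008  0.0007  0.0024] shift without [-0.0008  0.0007  0.0024]
```

View pics/side13.png

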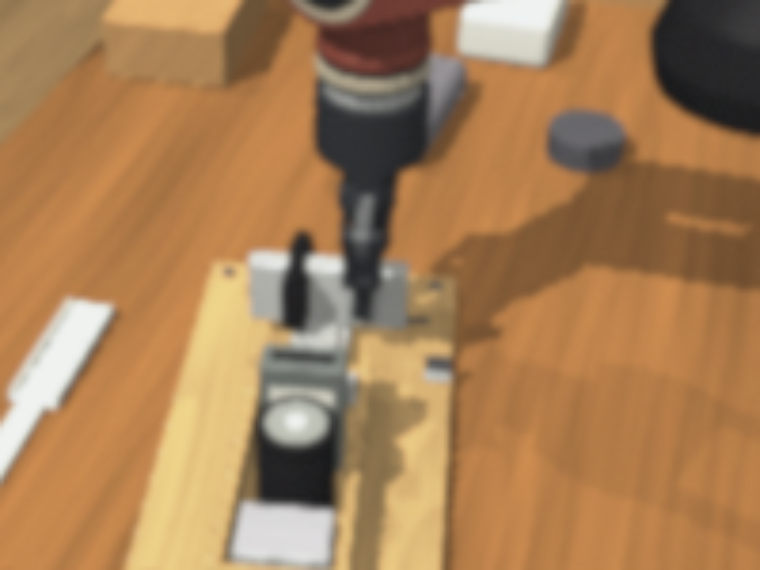

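```bash
python3 -m inch '0 0 0 0 0 0 0.72;0 0 0 0 0 0 0.72;0 0 0 0 0 0 0.72;0 0 0 0 0 0 0.72;-0.005 0 0 0 0 0 0.72;-0.008 0 0 0 0 0 0.72;-0.008 0 0 0 0 0 0.72;-0.008 0 0 0 0 0 0.72;0 0 0 0 0 0 0.72;0 0 0 0 0 0 0.72';python3 - <<'E'
from h import *
print(inbox(state()['tool_pos']),state()['contact_force'])
cv2.imwrite('pics/side14.png',cv2.resize(grab_frame('side')[120:270,240:440],None,fx=3.8,fy=3.8))
cv2.imwrite('pics/top14.png',cv2.resize(grab_frame('top')[150:270,200:400],None,fx=3.8,fy=3.8))
E
```

```text
time: 16.87
tool_pos: [0.5537, -0.083, 0.0442]
tool_rot: [0.001, 0.772, -0.636, 0.001]
contact_force: [0.7, -4.7, 0.3]
gripper_width: 0.28
[-0.02931729 -0.08622411] [ 0.67269958 -4.69350263  0.28290001]
```

View pics/side14.png

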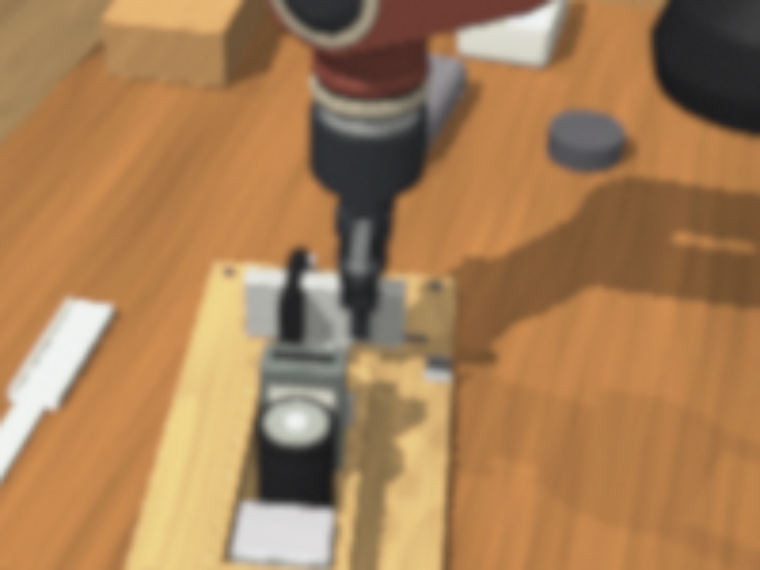

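View pics/top14.png

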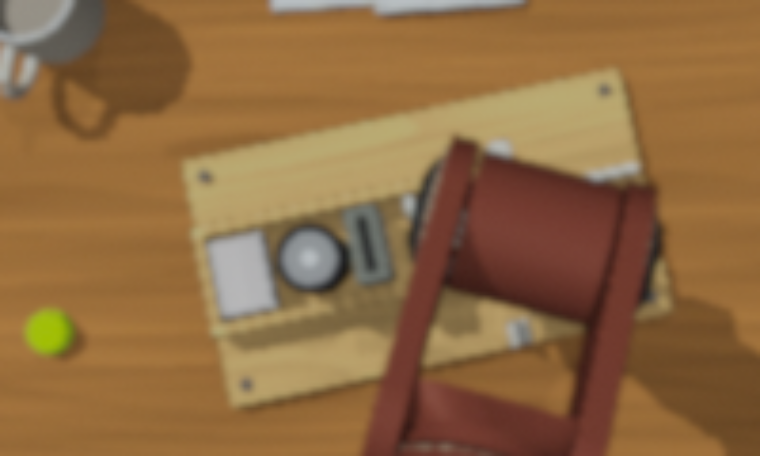

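Run:
```python
import cv2,numpy as np
t=cv2.imread("pics/top0.png"); s=cv2.imread("pics/side0.png")
c=np.zeros((600,800,3),np.uint8)
c[:400,:400]=cv2.resize(t[217:249,322:354],(400,400),interpolation=cv2.INTER_CUBIC)
c[:400,400:]=cv2.resize(s[195:227,335:367],(400,400),interpolation=cv2.INTER_CUBIC)
cv2.imwrite("pics/mz.png",c[:400])
```

```text
(no output)
```

View pics/mz.png

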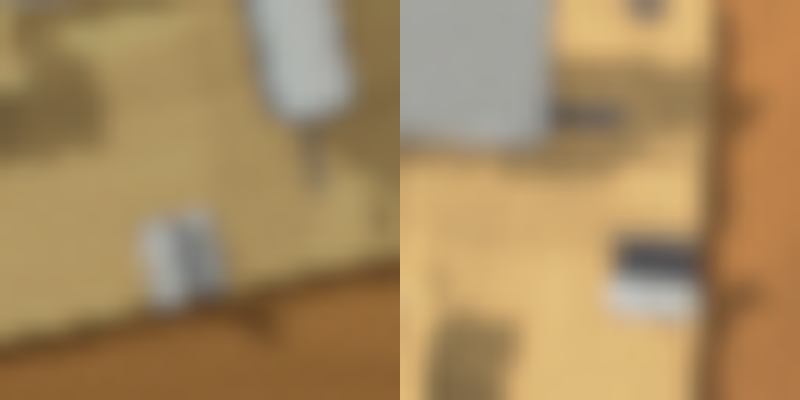

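Run:
```python
from h import *
T=lambda x,y:(x/12.5+322-.46,y/12.5+217-.46)
S=lambda x,y:((x-400)/12.5+335-.46,y/12.5+195-.46)
for z in(.02,.028):
    print(z,inbox(onz('top',*T(184,258),z)).round(4),inbox(onz('top',*T(190,258),z)).round(4),'side top',inbox(onz('side',*S(655,240),z)).round(4),'side bot',inbox(onz('side',*S(655,279),z)).round(4))
# pointers
for z in(.02,.028,.032,.04): print('ptr',z,inbox(onz('top',*T(315,150),z)).round(4),inbox(onz('side',*S(590,115),z)).round(4))
# fin end centre at top z .08: left edge/right edge at y~100
print('fin',inbox(onz('top',*T(265,90),.08)).round(4),inbox(onz('top',*T(353,80),.08)).round(4))
# current fin top-right corner in side14, and start side12
for a in[(406,283),(410,262),(246,268),(250,250)]:
    print('cor',inbox(onz('side',a[0]/3.8+240-.37,a[1]/3.8+120-.37,.08)).round(4))
```

```text
0.02 [-0.0847 -0.0787] [-0.085 -0.08 ] side top [-0.0843 -0.0878] side bot [-0.0848 -0.0749]
0.028 [-0.0845 -0.0784] [-0.0848 -0.0797] side top [-0.0842 -0.0782] side bot [-0.0847 -0.0655]
ptr 0.02 [-0.0672 -0.1129] [-0.0682 -0.1293]
ptr 0.028 [-0.0671 -0.1124] [-0.0683 -0.1192]
ptr 0.032 [-0.0671 -0.1121] [-0.0684 -0.1141]
ptr 0.04 [-0.067  -0.1116] [-0.0685 -0.104 ]
fin [-0.052  -0.1012] [-0.0539 -0.12  ]
cor [-0.0585 -0.0927]
cor [-0.0599 -0.1174]
cor [ 0.0527 -0.0971]
cor [ 0.0531 -0.1186]
```

```bash
python3 -m inch '-0.003 0 0 0 0 0 0.72;-0.003 0 0 0 0 0 0.72;-0.003 0 0 0 0 0 0.72;0 0 0 0 0 0 0.72;0 0 0 0 0 0 0.72';python3 - <<'E'
from h import *
print(inbox(state()['tool_pos']),state()['contact_force'])
s=grab_frame('side');t=grab_frame('top')
cv2.imwrite('pics/s15r.png',s);cv2.imwrite('pics/t15r.png',t)
c=np.zeros((500,800,3),np.uint8)
c[:500,:400]=cv2.resize(t[205:245,320:352],(400,500),interpolation=cv2.INTER_CUBIC)
c[:500,400:]=cv2.resize(s[185:225,335:367],(400,500),interpolation=cv2.INTER_CUBIC)
cv2.imwrite("pics/m15.png",c)
cv2.imwrite('pics/side15.png',cv2.resize(s[120:270,240:440],None,fx=3.8,fy=3.8))
E
```

```text
time: 17.38
tool_pos: [0.5521, -0.0748, 0.0442]
tool_rot: [0.001, 0.772, -0.636, 0.001]
contact_force: [0.4, -5.2, -0.2]
gripper_width: 0.279
[-0.0293042  -0.07781015] [ 0.39390557 -5.1867689  -0.20417395]
```

View pics/m15.png

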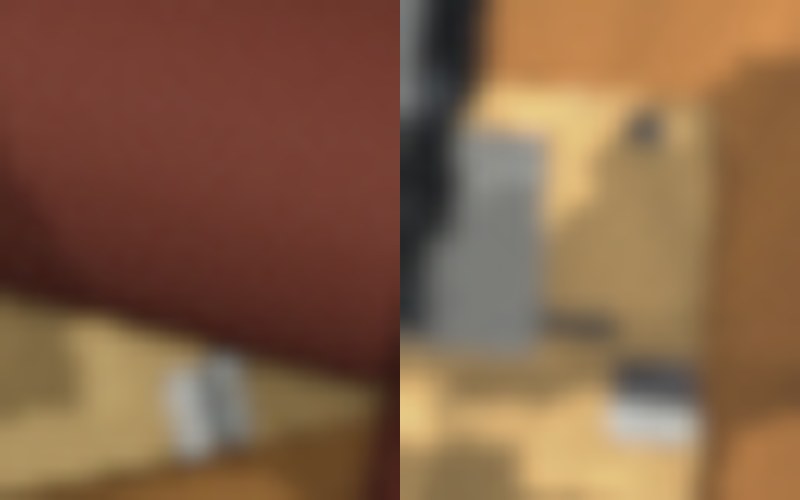

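View pics/side15.png

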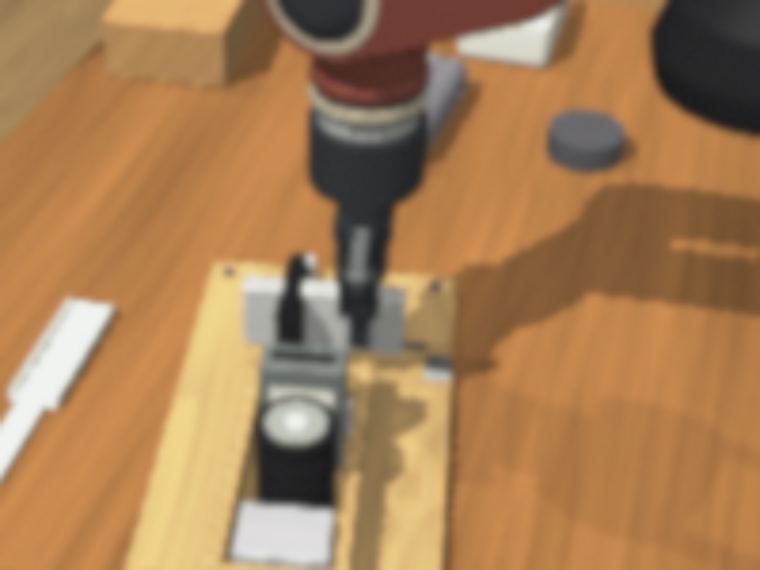

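Run:
```python
from h import *
S=lambda x,y:((x-400)/12.5+335-.46,y/12.5+185-.46)
for z in(.024,.028,.032,.036,.04): print(z,inbox(onz('side',*S(590,240),z)).round(4),inbox(onz('side',*S(585,325),z)).round(4))
print('fin bottom edge (+y face z.032)',inbox(onz('side',*S(480,352),.032)).round(4),inbox(onz('side',*S(475,270),.032)).round(4))
print('mark top back',inbox(onz('side',*S(655,363),.028)).round(4))
```

```text
0.024 [-0.0683 -0.1242] [-0.0687 -0.0946]
0.028 [-0.0683 -0.1192] [-0.0688 -0.0898]
0.032 [-0.0684 -0.1141] [-0.0688 -0.0849]
0.036 [-0.0684 -0.1091] [-0.0689 -0.08  ]
0.04 [-0.0685 -0.104 ] [-0.0689 -0.0752]
fin bottom edge (+y face z.032) [-0.0472 -0.0734] [-0.0442 -0.1008]
mark top back [-0.0842 -0.0789]
```

```bash
python3 -m inch '-0.003 0 0 0 0 0 0.72;0 -0.004 0 0 0 0 0.72;0 -0.004 0 0 0 0 0.72;0 -0.004 0 0 0 0 0.72;0 -0.004 0 0 0 0 0.72;0 0 0 0 0 0 0.72;0 0 0 0 0 0 0.72';python3 - <<'E'
from h import *
print(inbox(state()['tool_pos']),state()['contact_force'])
s=grab_frame('side');t=grab_frame('top')
cv2.imwrite('pics/s16r.png',s);cv2.imwrite('pics/t16r.png',t)
c=np.zeros((500,800,3),np.uint8)
c[:500,:400]=cv2.resize(t[205:245,320:352],(400,500),interpolation=cv2.INTER_CUBIC)
c[:500,400:]=cv2.resize(s[185:225,335:367],(400,500),interpolation=cv2.INTER_CUBIC)
cv2.imwrite("pics/m16.png",c)
E
```

```text
time: 18.07
tool_pos: [0.5665, -0.0689, 0.0434]
tool_rot: [0.001, 0.772, -0.636, 0.0]
contact_force: [0.9, -6.2, -1.3]
gripper_width: 0.281
[-0.01395954 -0.07477047] [ 0.92441019 -6.19185893 -1.27619659]
```

View pics/m16.png

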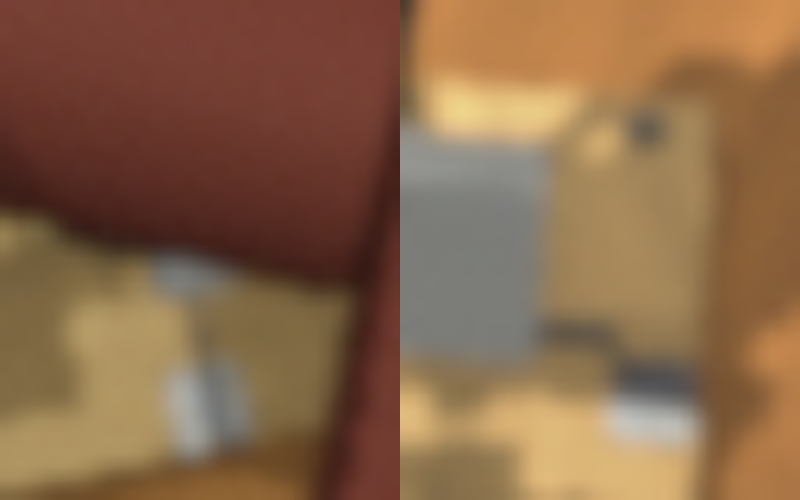

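Run:
```python
import cv2,numpy as np
t=cv2.imread("pics/t16r.png");t0=cv2.imread("pics/top0.png")
M=cv2.getRotationMatrix2D((337,236),-11.05,1)
def f(im): 
    M=cv2.getRotationMatrix2D((337,235),-11.05,24); M[:,2]+=np.array([200-337,300-235])
    w=cv2.warpAffine(im,M,(400,500),flags=cv2.INTER_CUBIC)
    return cv2.createCLAHE(3,(4,4)).apply(cv2.cvtColor(w,cv2.COLOR_BGR2GRAY))
cv2.imwrite("pics/m16b.png",np.hstack([f(t0),f(t)]))
```

```text
(no output)
```

View pics/m16b.png

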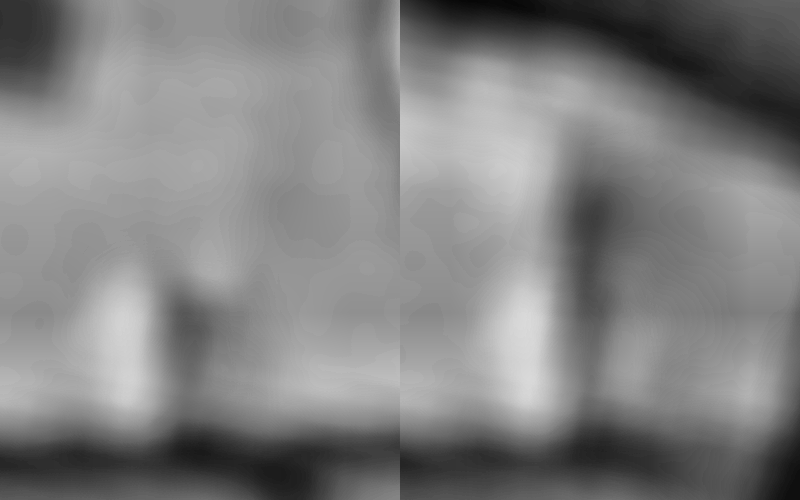

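```bash
python3 -m inch '-0.001 0 0 0 0 0 0.72;0 0 0 0 0 0 0.72;0 0 0 0 0 0 0.72;0 0 0 0 0 0 0.72;0 0 0 0 0 0 0.72';python3 -m inch '0 -0.004 0 0 0 0 0.72;0 -0.004 0 0 0 0 0.72;0 -0.004 0 0 0 0 0.72;0 -0.004 0 0 0 0 0.72;0 0 0 0 0 0 0.72;0 0 0 0 0 0 0.72';python3 - <<'E'
from h import *
print(inbox(state()['tool_pos']),state()['contact_force'])
s=grab_frame('side')
cv2.imwrite('pics/side17.png',cv2.resize(s[120:270,240:440],None,fx=3.8,fy=3.8))
E
```

```text
time: 18.58
tool_pos: [0.5664, -0.0679, 0.0434]
tool_rot: [0.001, 0.772, -0.636, 0.0]
contact_force: [0.5, -5.7, -2.2]
gripper_width: 0.284
time: 19.08
tool_pos: [0.5815, -0.065, 0.0432]
tool_rot: [0.002, 0.772, -0.636, -0.0]
contact_force: [-1.0, -6.8, -0.7]
gripper_width: 0.281
[ 0.00143692 -0.07381344] [-1.03975523 -6.82229263 -0.66342718]
```

View pics/side17.png

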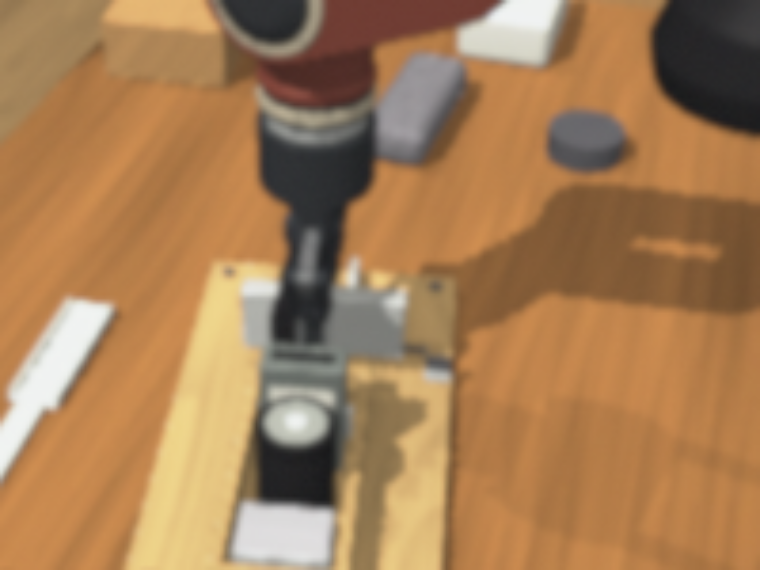

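Finger now touching the lever, leg on the mark. Continue sliding.

```bash
python3 -m inch '0 -0.004 0 0 0 0 0.72;0 -0.004 0 0 0 0 0.72;0 -0.004 0 0 0 0 0.72;0 -0.004 0 0 0 0 0.72;0 0 0 0 0 0 0.72;0 0 0 0 0 0 0.72';python3 - <<'E'
from h import *
print(inbox(state()['tool_pos']),state()['contact_force'])
s=grab_frame('side');t=grab_frame('top')
cv2.imwrite('pics/side18.png',cv2.resize(s[120:270,240:440],None,fx=3.8,fy=3.8))
def f(im): 
    M=cv2.getRotationMatrix2D((337,235),-11.05,24); M[:,2]+=np.array([200-337,300-235])
    return cv2.createCLAHE(3,(4,4)).apply(cv2.cvtColor(cv2.warpAffine(im,M,(400,500),flags=cv2.INTER_CUBIC),cv2.COLOR_BGR2GRAY))
cv2.imwrite('pics/m18.png',f(t))
E
```

```text
time: 19.63
tool_pos: [0.597, -0.062, 0.0431]
tool_rot: [0.002, 0.772, -0.636, -0.001]
contact_force: [-1.8, -5.6, -0.7]
gripper_width: 0.283
[ 0.01724727 -0.07385826] [-1.82370533 -5.61456858 -0.65458824]
```

View pics/side18.png

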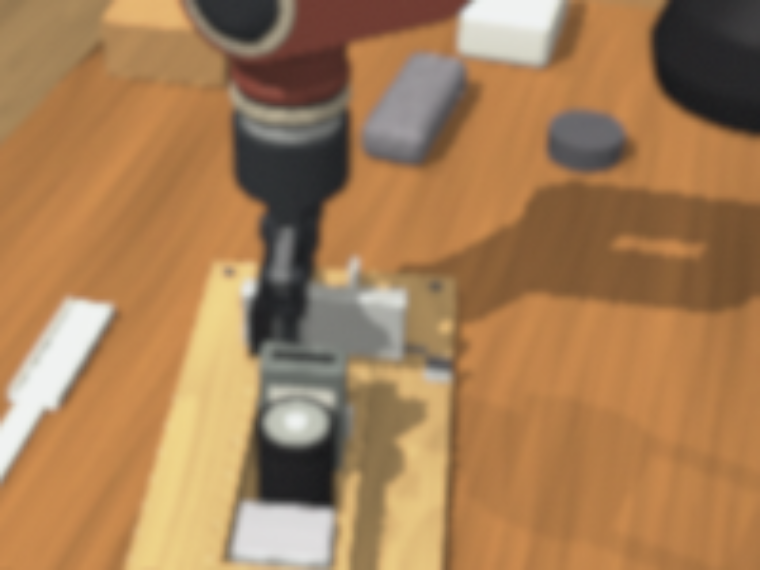

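View pics/m18.png

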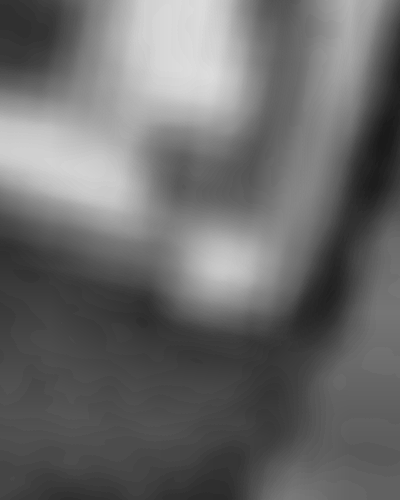

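```bash
python3 -m inch '0 -0.002 0 0 0 0 0.72;0 -0.002 0 0 0 0 0.72;0 0 0 0 0 0 0.72;0 0 0 0 0 0 0.72';python3 -m inch '0 -0.002 0 0 0 0 0.72;0 0 0 0 0 0 0.72;0 0 0 0 0 0 0.72';python3 - <<'E'
from h import *
print(inbox(state()['tool_pos']),state()['contact_force'])
E
```

```text
time: 20.07
tool_pos: [0.6005, -0.0613, 0.0431]
tool_rot: [0.002, 0.772, -0.636, -0.001]
contact_force: [-3.1, -6.6, 0.0]
gripper_width: 0.275
time: 20.32
tool_pos: [0.6024, -0.061, 0.0431]
tool_rot: [0.002, 0.772, -0.636, -0.001]
contact_force: [-2.3, -7.9, 1.2]
gripper_width: 0.281
[ 0.02270988 -0.07389101] [-2.34254691 -7.85063218  1.16714775]
```

```bash
python3 -m inch '0 -0.002 0 0 0 0 0.72;0 0 0 0 0 0 0.72;0 0 0 0 0 0 0.72';python3 -m inch '0 -0.001 0 0 0 0 0.72;0 0 0 0 0 0 0.72;0 0 0 0 0 0 0.72';python3 - <<'E'
from h import *
print(inbox(state()['tool_pos']),state()['contact_force'])
s=grab_frame('side');t=grab_frame('top')
cv2.imwrite('pics/side19.png',cv2.resize(s[120:270,240:440],None,fx=3.8,fy=3.8))
cv2.imwrite('pics/top19.png',cv2.resize(t[150:270,220:420],None,fx=3.8,fy=3.8))
E
```

```text
time: 20.57
tool_pos: [0.6037, -0.0607, 0.043]
tool_rot: [0.003, 0.772, -0.636, -0.001]
contact_force: [-5.4, -7.7, 2.3]
gripper_width: 0.281
time: 20.82
tool_pos: [0.6037, -0.0607, 0.043]
tool_rot: [0.004, 0.772, -0.636, -0.002]
contact_force: [-9.9, -7.4, 4.6]
gripper_width: 0.283
[ 0.02412037 -0.0739019 ] [-9.93208252 -7.39111696  4.64685867]
```

View pics/side19.png

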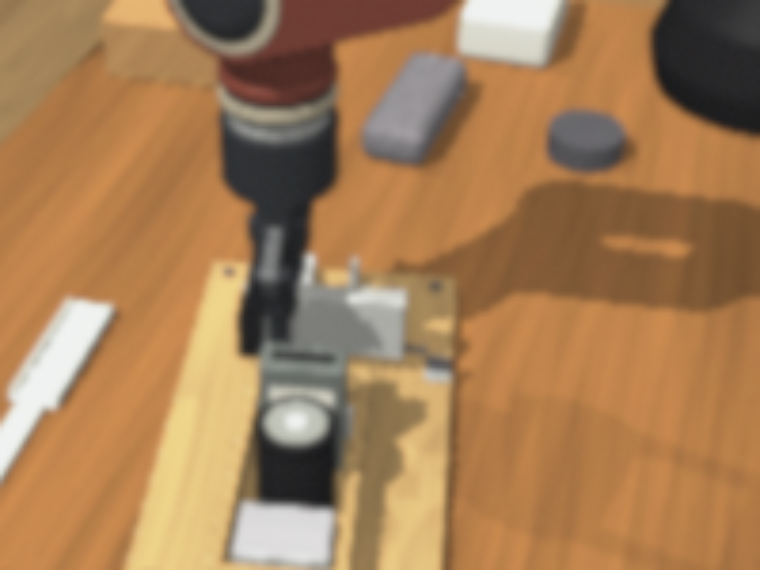

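View pics/top19.png

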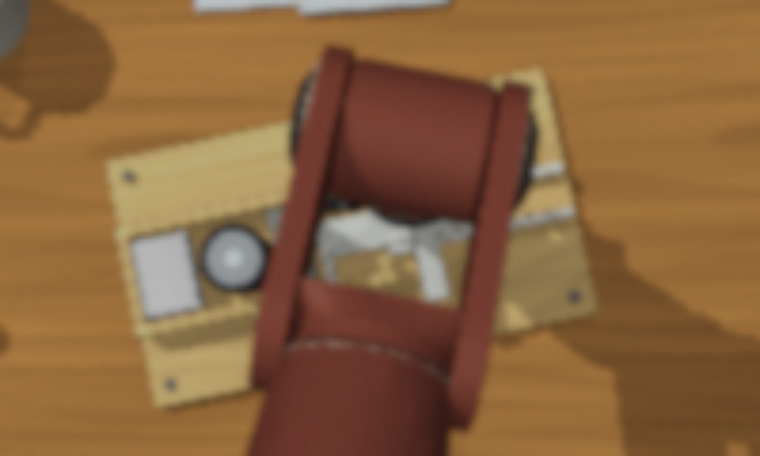

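Run:
```python
from h import *
s=grab_frame('side');a=cv2.imread('pics/s16r.png')
g=lambda s:cv2.resize(s[185:225,335:367],(400,500),interpolation=cv2.INTER_CUBIC)
cv2.imwrite("pics/m20.png",np.hstack([g(a),g(s)]))
print(inbox(state()['tool_pos']),state()['contact_force'],state()['time'])
```

```text
[ 0.0241582  -0.07385725] [-9.42200422 -7.82576706  4.50915807] 20.9667
```

View pics/m20.png

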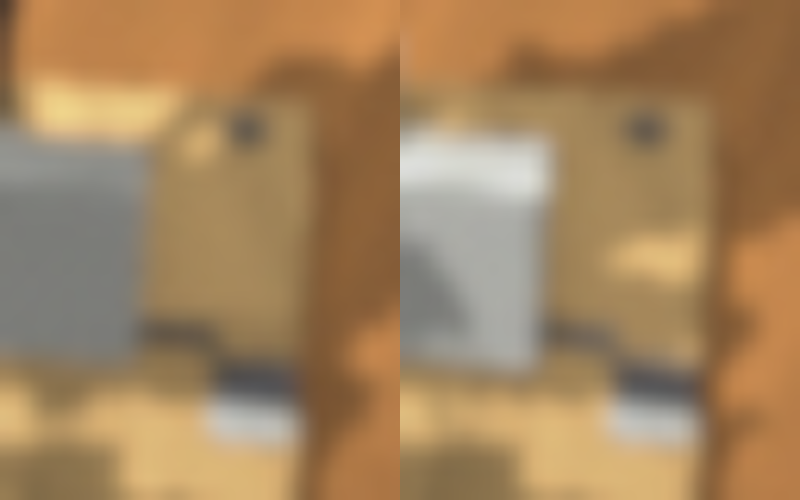

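Run:
```python
from plant import *
print(job_done())
s=state();print(s['time'],s['tool_pos'],s['contact_force'])
```

```text
the job is handed in; nothing more can be done
None
the job is handed in; nothing more can be done
```

I stood the light and then the ticket holder upright in the box, between the tin and the stop plate. With one finger I pushed the leg in by its fin to the length mark. I then slid the cam lever along the fin until it hit its stop, and handed the job in with the leg still held there. It was handed in at about 21 s of the 64 s allowed, and no verdict was reported.

**Last checks**
- **Items:** the late pictures show the light, the ticket holder and the tin in the bay. The ticket holder was partly hidden by the arm in the last top view. I saw nothing else on the table moved.
- **Leg on the mark:** before the lever was closed, the top view showed the pointer about 1 mm short of the mark, so I moved it 1 mm further in. After that the tool's position along the box stayed within 0.1 mm.
- **Hold:** the force on the tool along the leg was about 7 N at hand-in.
- **Lever:** the tool stopped moving and the force along the fin rose to about 10 N. The tool was then within about 1 mm of where the given sizes put a fully closed lever.

**Where checks disagreed or were weak**
- In the final side view the pointer reads 2–3 mm short of the mark if I assume it is 32 mm above the table, and level with it at about 34 mm. Its height is not given, so I relied on the earlier top view.
- The forearm hid the mark from the top camera at the end, so I could not repeat that check.
- The two cameras differ by 3–5 mm in places.

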